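# Set the slope of a tilting book rest on a riser block

### The job

Set the book rest to its middle slope for the next binding job: stand the middle-height one of the three wooden riser blocks upright on the dark rubber pad of the rest's base, in the middle of the pad. Then gently lower the raised board until its steel roller rests on top of the block, and leave it there.

Things in the scene. Friction and masses are not known exactly. Their poses are not given: they have to be found in the camera images.
- riser_mid: The middle one in height of three plain light-wood blocks standing loose on the table: 40 mm along its x, 50 mm along its y, 55 mm high, about 80 g. The other two have the same footprint but are 30 and 80 mm high. Origin: centre of its underside; z up.
- rest_seat (a point): Centre of the dark rubber pad (80 x 70 mm) on the book rest's fixed wooden base, on the base's top face, 15 mm above the table. x runs along the hinge, +y from the pad towards the hinge, z up. The hinge axis is parallel to x, 155 mm from this point along +y and 20 mm above it. The base is 160 mm along x, 220 mm along y; its middle lies 65 mm along +y.
- board (a joint): Board angle (rad): 0 = flat over the base, grows as its free end rises; starts raised at 1.17 to 1.4, stop at 1.5. Stiff hinge: above about 1.0 the board stays where left and about 2 N near its free end turns it; below about 0.9 it sinks slowly by its own weight. With the roller on the 55 mm block it reads about 0.35 (0.19 on the low, 0.51 on the tall one).
- board_push (a point): Point on the board's upper face (turned away from the pad while raised), mid-width, 130 mm from the hinge axis: push here. Plywood, 128 mm wide, 8 mm thick, reaching 175 mm from the axis, which lies in its mid-thickness. x along hinge, +y to hinge, z out of the face. Below, 160 mm from the axis, a 16 mm steel roller, centre 12 mm under mid-thickness.
There are look-alikes about, which are no part of the job. What is shaped like the riser_mid but blue or green is not meant.

How it is judged:
By the outcome, as a careful person would: the job done as asked, in the order asked, and still so for the second after the job is handed in, with the robot touching nothing.
It also fails if it takes over 64 s, if anything falls off the work surface, if the arm or the gripper's body presses on something with over 40 N, if the wrist force passes 120 N, or if a joint passes its speed limit or range.

### The arm

A 6-joint arm with a two-finger parallel gripper is mounted at the origin on the work surface. World frame = base frame: x ahead of the robot, y to its left, z up, the work surface at z = 0. Lengths are in mm, angles in degrees, forces in N, time in s.
With the tool pointing down it reaches from about 350 to 850 mm from the base axis. Payload 8.1 kg.
Tool frame: the origin (TCP) lies at the very end of the fingers, on their centre line; the grasp point (between the pads) lies grip_depth behind it (grip_depth is the distance from the TCP to the grasp point, in mm); z points along the fingers, y is the direction in which the jaws open and shut (so a half turn about z gives the same grasp; the last joint's range is limited). The gripper opens to 85 mm and grips with 20 to 120 N. Pads are 22 mm wide; open, the fingers measure 114 mm over their backs; the gripper's body (76 mm by 85 mm) begins 54 mm behind the grasp point. The pads swing forward as they close: fully open they stand 13 mm farther back than shut.
Start: joints at [-80.237, 7.471, 85.268, -0, 87.261, -4.893], TCP at [151.832, -580.476, 197.292] pointing down, gripper open.
Joint ranges: [-169.43, 169.43], [-51.17, 129.36], [1.28, 143.12], [-76.62, 256.62], [0, 156.53], [-152.29, 152.29]. Speed limits (degrees/s): [136.94, 136.94, 159.86, 180, 180, 180].

### API

Orientations are given as [roll, pitch, yaw] about the fixed x, y, z axes, in that order (R = Rz(yaw) Ry(pitch) Rx(roll)).
In Python, from bench import * gives the robot as it stands.
- The arm moves only by the tool step_arm, never from a script. Its argument "plan" is a list of rows, each an object of numbers: "grip": the finger opening in cm, from 0 to 8.54; "tx", "ty", "tz": the shift along the tool's x, y, z in cm; "ax", "ay", "az": the turn, a rotation vector about the tool's x, y, z in degrees. In form: [{"grip": .., "tx": .., "ty": .., "tz": .., "ax": .., "ay": .., "az": ..}, ...]. A call has 1 to 8 rows; each row shifts and turns the commanded pose from where the row before left it, along the tool's axes as they then stand; what a row does not reach is not made up. A row lasts 1/12 s, in which the tool goes at most 41.7 mm and 7.16 degrees, less where a joint would pass 70% of its speed; a pose out of reach is approached as far as the arm can. A call with a gripper value outside its range is refused whole. The fingers move at their own pace and stop on an object; "newtons" is the grip in N (left out, the last holds). Time passes only in rows, so rows that do not move let the fingers close. It gives the time, the measured TCP pose, the force and the opening at its end, in the units of the state.
- sense(): the state, without advancing time (a new reading comes with each control period).
- snapshot(name): name is "side" or "top" or "wrist"; returns the picture (400x640x3 uint8, red, green, blue); there is no depth.
- camera_model(name): a dict with "intrinsics" (3x3 intrinsics, pixels), "pose" (4x4, takes a point from camera to world coordinates); the wrist camera has in their place "T_tool_cam" (4x4, takes a point from camera to tool coordinates, whose origin is the TCP and whose axes are the flange's). Camera axes: x right, y down, z forward; pixel columns grow to the right and rows downward; lengths in mm; the calibration is good to about 2 mm. The wrist camera is an equidistant fisheye: a pixel r from the principal point sees the ray r / f radians off the axis. A picture is of the moment at which its call begins: read the wrist's pose just before it. camera_model takes no time and is no camera call.
- hand_in(): hands the job in, once; it reports no verdict.
The state is a dict: "time": time; "joint_pos": joint angles; "qd": joint speeds; "joint_efforts": joint torques, N m; "tool_pos": TCP position; "tcp_rot": TCP orientation; "ft_force": force on the tool from outside, world axes, zero at the start; "wrist_torque": the same for the moment, N m; "finger_gap": finger opening in mm.
Only numpy, scipy, OpenCV 4.12 (cv2) and the standard library are available. Lean on these libraries where they do the work, as an engineer would, in place of code of your own. Each camera call takes 0.05 s, during which the arm holds its last target.

## Working session

There is one attempt and no reset: what is moved stays moved. The work goes in short steps, Python scripts to look and compute and a tool call to move; the robot and the scene stay as the last step left them, time stands still between calls to the robot, and variables do not carry over. Pictures are saved under pics/ and viewed, and the job is handed in when it is done.

Besides the shell and the picture viewer there is one more tool, called after ">>>" in YAML: its name, and indented under it one key for each argument. step_arm: Moves the arm, as the interface text tells. Its arguments: {"type":"object","properties":{"plan":{"type":"array","items":{"type":"object","properties":{"grip":{"type":"number"},"tx":{"type":"number"},"ty":{"type":"number"},"tz":{"type":"number"},"ax":{"type":"number"},"ay":{"type":"number"},"az":{"type":"number"}}}},"newtons":{"type":"number"}},"required":["plan"]}

```bash
mkdir -p pics
python3 - <<'E'
from bench import *
import cv2,json
s=sense();print(s)
for n in("side","top","wrist"):
    im=snapshot(n);cv2.imwrite(f"pics/{n}0.png",im[:,:,::-1]);m=camera_model(n);print(n,m)
E
```

```text
{'time': 0.0, 'joint_pos': array([-8.02370232e+01,  7.51493984e+00,  8.53283444e+01, -7.42809481e-05,
        8.72616854e+01, -4.89354751e+00]), 'qd': array([-0.07062766,  0.0495419 , -0.04530983,  0.02063784,  0.01214412,
       -0.10117267]), 'joint_efforts': array([ 1.59278916e-03, -5.69391739e+01, -5.00550485e+01, -3.35169661e-04,
        1.46102405e-02, -4.11913243e-05]), 'tool_pos': array([ 151.72769043, -579.87416684,  196.25520288]), 'tcp_rot': array([-1.79895407e+02, -8.88047542e-03,  1.46565198e+01]), 'ft_force': array([0.54779882, 0.31338873, 0.07913491]), 'wrist_torque': array([-0.02807346, -0.00865858,  0.03154214]), 'finger_gap': 85.42407384416458}
side {'intrinsics': array([[502.78369353,   0.        , 317.49943342],
       [  0.        , 502.78369353, 199.15953302],
       [  0.        ,   0.        ,   1.        ]]), 'pose': array([[ 9.99114264e-01, -1.00679343e-02,  4.08573534e-02,
         4.82170823e+02],
       [-3.74817069e-02, -6.54249908e-01,  7.55349045e-01,
        -9.29376297e+02],
       [ 1.91261151e-02, -7.56211409e-01, -6.54047779e-01,
         8.386695
[... 451 characters left out ...]
    [ 5.98102781e-03, -2.00710012e-01, -9.79632440e-01,
         9.30558628e+02],
       [ 0.00000000e+00,  0.00000000e+00,  0.00000000e+00,
         1.00000000e+00]])}
wrist {'intrinsics': array([[309.70691629,   0.        , 317.50561968],
       [  0.        , 309.70691629, 200.2378275 ],
       [  0.        ,   0.        ,   1.        ]]), 'T_tool_cam': array([[ 5.13618414e-05, -9.50359746e-01, -3.11153258e-01,
         8.01916638e+01],
       [ 9.99999903e-01,  1.84661036e-04, -3.98943531e-04,
        -8.61939417e-01],
       [ 4.36597756e-04, -3.11153207e-01,  9.50359664e-01,
        -1.76976042e+02],
       [ 0.00000000e+00,  0.00000000e+00,  0.00000000e+00,
         1.00000000e+00]])}
```

View pics/side0.png

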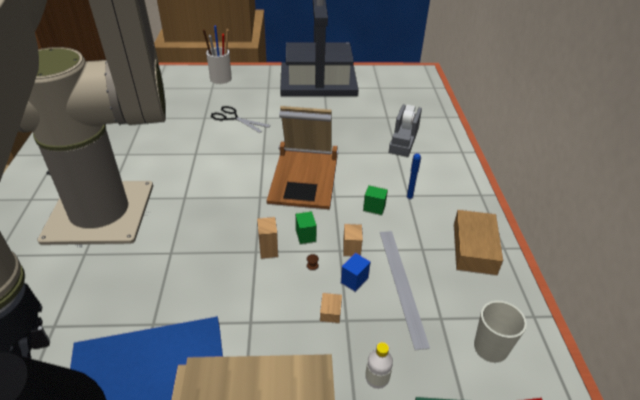

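View pics/top0.png

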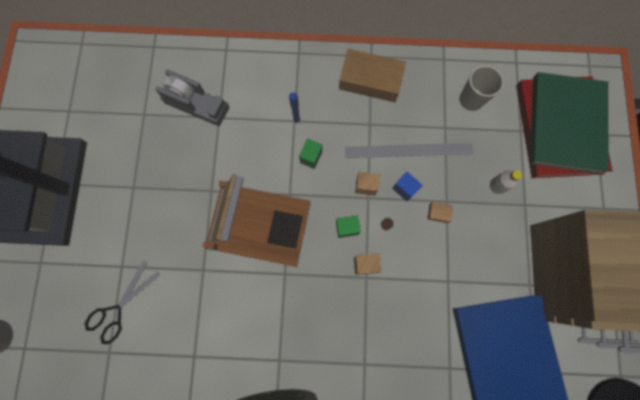

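```bash
python3 -c "
import bench;print([ (n,getattr(bench,n)) for n in dir(bench) if not n.startswith('__')])"
```

```text
[('PlanningError', <class 'bench.PlanningError'>), ('camera_model', <function make.<locals>.<lambda> at 0x7f8945a6c720>), ('grip_depth', 18.700000000000003), ('hand_in', <function connect.<locals>.done at 0x7f89459df7e0>), ('sense', <function make.<locals>.<lambda> at 0x7f8945a6c680>), ('snapshot', <function make.<locals>.drawn_camera at 0x7f8945a6c180>)]
```

Candidates for riser_mid (side-view pixels): wooden blocks at (268,237) (looks tall), (353,239) (looks middle) and (331,307) (looks low). Blue (355,271) and green (306,227), (375,200) are ruled out by colour. Next I check the choice in enlarged crops.

Run:
```python
import cv2
s=cv2.imread('pics/side0.png');t=cv2.imread('pics/top0.png')
cv2.imwrite('pics/sA.png',cv2.resize(s[205:330,240:400],None,fx=5,fy=5,interpolation=cv2.INTER_CUBIC)[:600])
cv2.imwrite('pics/sB.png',cv2.resize(s[100:212,255:350],None,fx=5,fy=5,interpolation=cv2.INTER_CUBIC))
cv2.imwrite('pics/tA.png',cv2.resize(t[160:280,200:360],None,fx=5,fy=5,interpolation=cv2.INTER_CUBIC))
cv2.imwrite('pics/tB.png',cv2.resize(t[160:280,340:460],None,fx=5,fy=5,interpolation=cv2.INTER_CUBIC))
```

```text
(no output)
```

View pics/sA.png

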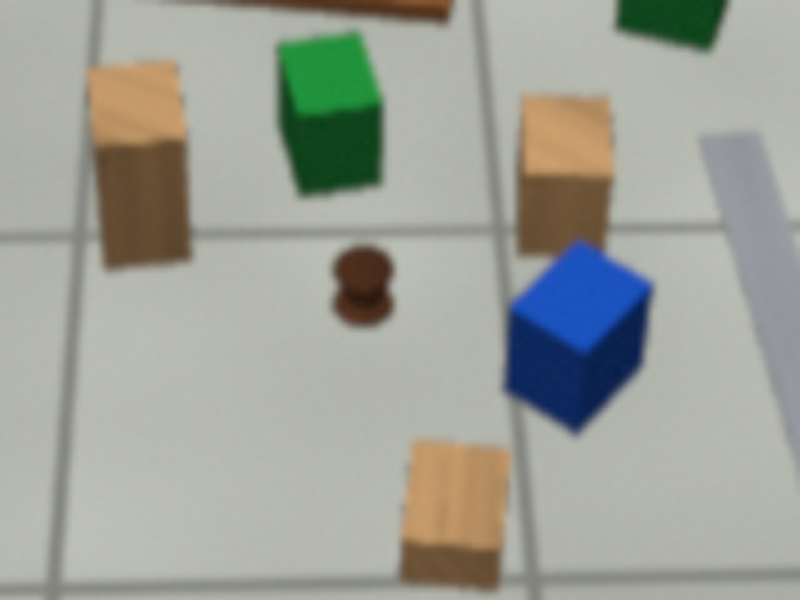

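View pics/sB.png

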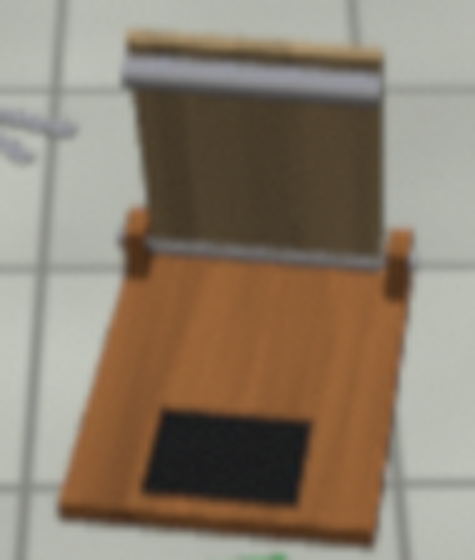

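View pics/tA.png

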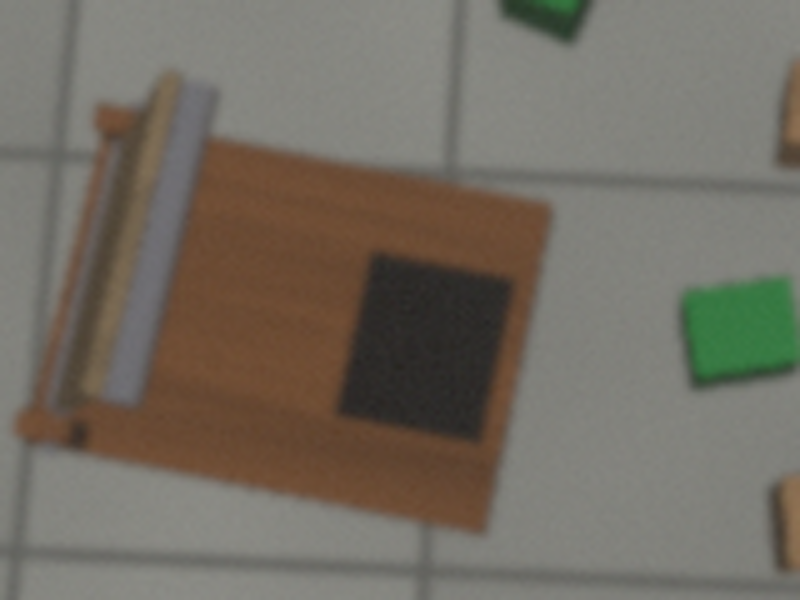

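View pics/tB.png

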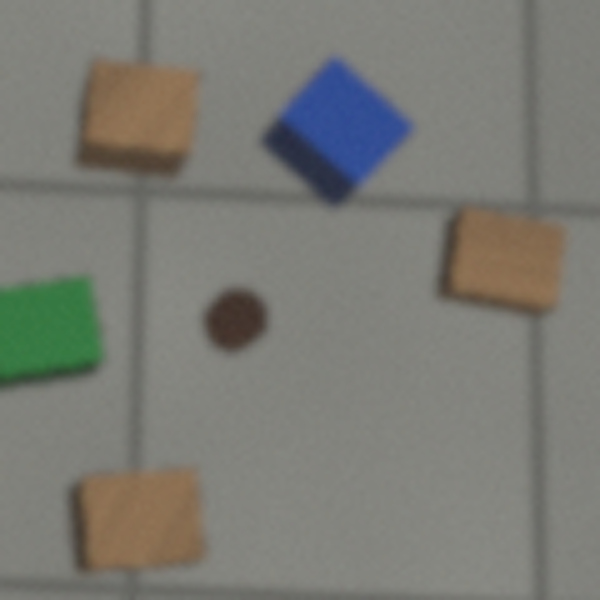

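Close crops: the block at side (353,239) has a visible side face between the tall and low ones. It is the middle block (top face roughly square, side crop (522,95)-(611,177)). The pad and base are clear in both views. The board's raised, leaning toward the viewer side with its roller facing the pad.

```bash
cat > h.py <<'E'
import numpy as np
from bench import *
from scipy.optimize import least_squares
def proj(n,P):
    m=camera_model(n);T=np.linalg.inv(m['pose']);p=np.atleast_2d(P)@T[:3,:3].T+T[:3,3]
    K=m['intrinsics'];return np.c_[K[0,0]*p[:,0]/p[:,2]+K[0,2],K[1,1]*p[:,1]/p[:,2]+K[1,2]]
def ray(n,u,z):
    m=camera_model(n);d=m['pose'][:3,:3]@np.linalg.solve(m['intrinsics'],[u[0],u[1],1]);o=m['pose'][:3,3]
    return o+d*(z-o[2])/d[2]
def un(pts,x0,y0,f=5):return (np.array(pts,float)+.5)/f-.5+np.array([x0,y0])
def rz(a):a=np.radians(a);return np.array([[np.cos(a),-np.sin(a),0],[np.sin(a),np.cos(a),0],[0,0,1]])
E
cat > fit.py <<'E'
from h import *
def rect(obs,sx,sy,z,g):
    # obs: {cam:pts}; unordered - nearest match
    L=np.array([[a*sx/2,b*sy/2,0] for a,b in((1,1),(1,-1),(-1,-1),(-1,1))])
    def r(p):
        W=L@rz(p[2]).T+[p[0],p[1],z];o=[]
        for c,q in obs.items():
            P=proj(c,W);D=np.linalg.norm(q[:,None]-P[None],axis=2)
            o+=list((q-P[D.argmin(1)]).ravel())
        return o
    return min((least_squares(r,[g[0],g[1],y]) for y in g[2]),key=lambda s:s.cost)
ms=un([(522,95),(608,96),(611,177),(520,175)],240,205);mt=un([(95,60),(200,70),(187,160),(83,147)],340,160)
print(ray('side',ms.mean(0),55),ray('top',mt.mean(0),55))
g=list(ray('side',ms.mean(0),55)[:2])
for z in(30,55,80):
    s=rect({'side':ms,'top':mt},40,50,z,g+[range(-90,91,15)]);print('mid',z,s.x,s.cost)
ts=un([(90,68),(176,62),(186,140),(98,147)],240,205);tt=un([(78,477),(198,468),(205,560),(83,572)],340,160)
ls=un([(415,440),(509,448),(500,555),(405,540)],240,205);lt=un([(458,208),(565,225),(552,312),(448,295)],340,160)
for n,a,b in(('tall',ts,tt),('low',ls,lt)):
  for z in(30,55,80):
    g=list(ray('side',a.mean(0),z)[:2]);s=rect({'side':a,'top':b},40,50,z,g+[range(-90,91,15)]);print(n,z,s.x,s.cost)
ps=un([(163,409),(312,421),(299,506),(142,493)],255,100);pt=un([(372,252),(513,282),(484,441),(338,413)],200,160)
print(ray('side',ps.mean(0),15),ray('top',pt.mean(0),15))
g=list(ray('side',ps.mean(0),15)[:2])
for o in({'side':ps,'top':pt},{'side':ps},{'top':pt}):
    s=rect(o,80,70,15,g+[range(-180,180,15)]);print('pad',s.x,s.cost)
E
python3 fit.py
```

```text
[ 605.07670916 -136.11170222   55.        ] [ 605.89417485 -133.47376682   55.        ]
mid 30 [ 609.91836388 -126.97666165   -4.7101539 ] 90.18178998662142
mid 55 [ 605.58260512 -134.21481164   -4.68333565] 2.1692235186465982
mid 80 [ 601.25459724 -141.07375654   -4.65229428] 130.36293738430973
tall 30 [ 415.24976965 -105.83322584    6.64467085] 404.3854000031712Traceback (most recent call last):
  File "fit.py", line 21, in <module>
    g=list(ray('side',a.mean(0),z)[:2]);s=rect({'side':a,'top':b},40,50,z,g+[range(-90,91,15)]);print(n,z,s.x,s.cost)
                                          ~~~~^^^^^^^^^^^^^^^^^^^^^^^^^^^^^^^^^^^^^^^^^^^^^^^^^
  File "fit.py", line 11, in rect
    return min((least_squares(r,[g[0],g[1],y]) for y in g[2]),key=lambda s:s.cost)
  File "fit.py", line 11, in <genexpr>
    return min((least_squares(r,[g[0],g[1],y]) for y in g[2]),key=lambda s:s.cost)
                ~~~~~~~~~~~~~^^^^^^^^^^^^^^^^^
    return func(*args, **kwargs)
    result = trf(vector_fun.fun, vector_fun.jac, x0, f0, J0, lb, ub, ftol, xtol,
                 gtol, max_nfev, x_scale, loss_
[... 155 characters left out ...]
xtol, gtol, max_nfev, x_scale,
        loss_function, tr_solver, tr_options, verbose, callback=callback)
    f_new = fun(x_new)
    self._update_fun()
    ~~~~~~~~~~~~~~~~^^
    self.f = self.fun_wrapped(xp_copy(self.x))
             ~~~~~~~~~~~~~~~~^^^^^^^^^^^^^^^^^
    return np.atleast_1d(self.fun(x))
                         ~~~~~~~~^^^
    return self.f(x, *self.args, **self.kwargs)
           ~~~~~~^^^^^^^^^^^^^^^^^^^^^^^^^^^^^^
  File "fit.py", line 8, in r
    P=proj(c,W);D=np.linalg.norm(q[:,None]-P[None],axis=2)
  File "h.py", line 5, in proj
    m=camera_model(n);T=np.linalg.inv(m['pose']);p=np.atleast_2d(P)@T[:3,:3].T+T[:3,3]
ValueError: time passes only in moves, steps and waits
```

The fit at 55 mm has by far the least error, so the middle block is confirmed. Next: cache the camera models, then fit the pad and board.

```bash
sed -i '/^def proj/i _cm=camera_model; _c={}\ndef camera_model(n):\n    if n not in _c:_c[n]=_cm(n)\n    return _c[n]' h.py
sed -i '/^for n,a,b/,/^    g=.*tall/d; /^ts=/d;/^ls=/d;/^  for z/d' fit.py; sed -i '/print(n,z/d' fit.py
cat >> fit.py <<'E'
x,y,yaw=rect({'side':ps,'top':pt},80,70,15,g+[range(-180,180,15)]).x
# choose yaw so +y points to hinge (further +y world in side view / left in top)
for yy in (yaw,yaw+180,yaw+90,yaw-90):
    R=rz(yy);print(yy,'hinge dir',R[:,1],'base corners top px',proj('top',np.array([[sx*80,65+sy*110,0] for sx in(1,-1) for sy in(1,-1)])@R.T+[x,y,15]).round(1).tolist())
E
python3 fit.py
python3 - <<'E'
from h import *
print('base near corners',un([(553,203),(487,533)],200,160))
E
```

```text
[ 605.07670916 -136.11170222   55.        ] [ 605.89417485 -133.47376682   55.        ]
mid 30 [ 609.91836388 -126.97666165   -4.7101539 ] 90.18178998662142
mid 55 [ 605.58260512 -134.21481164   -4.68333565] 2.1692235186465982
mid 80 [ 601.25459724 -141.07375654   -4.65229428] 130.36293738430973
base near corners [[310.2 200.2]
 [297.  266.2]]Traceback (most recent call last):
  File "fit.py", line 17, in <module>
    x,y,yaw=rect({'side':ps,'top':pt},80,70,15,g+[range(-180,180,15)]).x
                         ^^
NameError: name 'ps' is not defined. Did you mean: 'ms'?
```

```bash
python3 - <<'E'
s=open('fit.py').read()
i=s.index('x,y,yaw=rect')
s=s[:i]+"""ps=un([(163,409),(312,421),(299,506),(142,493)],255,100);pt=un([(372,252),(513,282),(484,441),(338,413)],200,160)
g=list(ray('side',ps.mean(0),15)[:2])
for o in({'side':ps,'top':pt},{'side':ps},{'top':pt}):
    q=rect(o,80,70,15,g+[range(-180,180,15)]);print('pad',q.x,q.cost)
"""+s[i:]
open('fit.py','w').write(s)
E
python3 fit.py
```

```text
[ 605.07670916 -136.11170222   55.        ] [ 605.89417485 -133.47376682   55.        ]
mid 30 [ 609.91836388 -126.97666165   -4.7101539 ] 90.18178998662142
mid 55 [ 605.58260512 -134.21481164   -4.68333565] 2.1692235186465982
mid 80 [ 601.25459724 -141.07375654   -4.65229428] 130.36293738430973
pad [ 492.05163641   54.55152915 -188.07175316] 1.8876667500015007
pad [491.22006419  54.93422951  -8.02288044] 0.3328210632324124
pad [492.76757631  54.42571003  -8.09322169] 1.1314508123004512
-188.07175315657182 hinge dir [-0.14041313 -0.990093    0.        ] base corners top px [[352.5, 277.1], [258.8, 259.3], [363.8, 209.8], [273.2, 193.1]]
-8.071753156571816 hinge dir [0.14041313 0.990093   0.        ] base corners top px [[220.3, 183.4], [310.1, 199.9], [204.1, 248.9], [297.0, 266.5]]
-98.07175315657182 hinge dir [ 0.990093   -0.14041313  0.        ] base corners top px [[331.7, 165.0], [314.7, 254.4], [267.3, 153.3], [247.4, 241.7]]
-278.07175315657184 hinge dir [-0.990093    0.14041313  0.        ] base corners top px [[234.7, 297.9], [255.8, 204.5], [303.9, 311.3], [321.9, 216.8]]
```

```bash
cat > b.py <<'E'
from h import *
PX,PY,YAW=492.0,54.6,-8.07
def L(p):return np.atleast_2d(p)@rz(YAW).T+[PX,PY,15]
def bp(x,s,n,th):return np.array([x,155-s*np.cos(th)+n*np.sin(th),20+s*np.sin(th)+n*np.cos(th)])
if __name__=='__main__':
    obs=un([(130,33),(383,48)],255,100)
    def r(p):return (proj('side',L([bp(-64,175,4,p[0]),bp(64,175,4,p[0])]))-obs).ravel()
    q=least_squares(r,[1.25]);print('side',q.x,q.fun)
    # board top end (end-face mid-thickness edge) in top
    ot=un([(172,72),(97,395)],200,160)
    r2=lambda p:(proj('top',L([bp(64,175,0,p[0]),bp(-64,175,0,p[0])]))-ot).ravel()
    q=least_squares(r2,[1.25]);print('top',q.x,q.fun)
    bl=un([(335,58),(413,128),(345,190),(280,118)],340,160)
    for u in bl:
        w=ray('top',u,55);print('blue',w, (w-[605.6,-134.2,55])@rz(-4.7))
    print('green near', [ (ray('top',u,55)-[605.6,-134.2,55])@rz(-4.7) for u in un([(590,5),(572,40)],200,160)])
E
python3 b.py
```

```text
side [1.21532155] [-0.76728567 -0.37209874  0.38345299  0.2730884 ]
top [1.23023343] [ 0.17515764  0.46635268 -0.48492546  0.95765069]
blue [ 634.55860061 -222.92098108   55.        ] [ 36.13088891 -86.04982219   0.        ]
blue [ 602.64796934 -258.91201179   55.        ] [   7.27661213 -124.53453852    0.        ]
blue [ 571.92873213 -227.53366685   55.        ] [-25.91042295 -95.77879531   0.        ]
blue [ 604.62804201 -197.55287451   55.        ] [  4.22235038 -63.21948409   0.        ]
green near [array([ 35.30419226, 122.18952229,   0.        ]), array([ 17.39684782, 128.31387052,   0.        ])]
```

Run:
```python
from h import *
for u in((532,230),(537,322),(587,328),(585,212),(575,400),(455,308),(540,297)):
    print(u,ray('top',u,0).round(),ray('top',u,150).round())
for u in((175,400),(185,357),(333,355),(333,400)):print(u,ray('side',u,0).round(),ray('side',u,150).round())
```

```text
(532, 230) [ 518. -536.    0.] [ 494. -455.  150.]
(537, 322) [ 306. -534.    0.] [ 316. -453.  150.]
(587, 328) [ 298. -647.    0.] [ 309. -548.  150.]
(585, 212) [ 568. -667.    0.] [ 536. -565.  150.]
(575, 400) [ 144. -607.    0.] [ 180. -514.  150.]
(455, 308) [ 329. -346.    0.] [ 335. -296.  150.]
(540, 297) [ 362. -544.    0.] [ 363. -462.  150.]
(175, 400) [ 267. -489.    0.] [ 306. -568.  150.]
(185, 357) [ 271. -406.    0.] [ 309. -499.  150.]
(333, 355) [ 547. -409.    0.] [ 535. -502.  150.]
(333, 400) [ 542. -497.    0.] [ 531. -574.  150.]
```

View pics/wrist0.png

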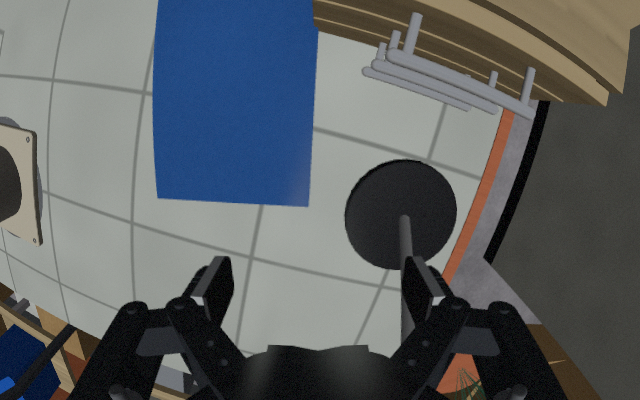

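```bash
cat >> h.py <<'E'
from scipy.spatial.transform import Rotation as Ro
def go(wps,n=None):
    """wps: list of (x,y,z,yaw); prints rows"""
    s=sense();p=s['tool_pos'];R=Ro.from_euler('xyz',s['tcp_rot'],degrees=True)
    print('t',round(s['time'],2),'tcp',p.round(1),s['tcp_rot'].round(2),'F',s['ft_force'].round(1),'gap',round(s['finger_gap'],1))
    for w in wps:
        q=np.array(w[:3],float);Rt=Ro.from_euler('xyz',[180,0,w[3]],degrees=True)
        rv=(R.inv()*Rt).as_rotvec(degrees=True)
        k=int(max(np.ceil(np.linalg.norm(q-p)/40),np.ceil(np.linalg.norm(rv)/7),1))
        # each row: shift in current axes
        Rc=R
        for i in range(k):
            d=Rc.inv().apply((q-p)/k)/10
            print(f'  {i+1}/{k} t', d.round(2),'a',(rv/k).round(2)); Rc=Rc*Ro.from_rotvec(rv/k,degrees=True)
        p,R=q,Rt
E
python3 - <<'E'
from h import *
go([(200,-420,240,14.66),(605.6,-134.2,200,-4.7)])
E
```

```text
t 0.15 tcp [ 151.7 -580.   196.4] [-1.7991e+02 -1.0000e-02  1.4650e+01] F [0.9 0.3 1.1] gap 85.1
  1/5 t [ 1.74 -2.85 -0.87] a [-0.02 -0.   -0.  ]
  2/5 t [ 1.74 -2.85 -0.87] a [-0.02 -0.   -0.  ]
  3/5 t [ 1.74 -2.85 -0.87] a [-0.02 -0.   -0.  ]
  4/5 t [ 1.74 -2.85 -0.87] a [-0.02 -0.   -0.  ]
  5/5 t [ 1.74 -2.85 -0.87] a [-0.02 -0.   -0.  ]
  1/13 t [ 3.57 -1.34  0.31] a [ 0.   -0.    1.49]
  2/13 t [ 3.54 -1.43  0.31] a [ 0.   -0.    1.49]
  3/13 t [ 3.5  -1.52  0.31] a [ 0.   -0.    1.49]
  4/13 t [ 3.46 -1.61  0.31] a [ 0.   -0.    1.49]
  5/13 t [ 3.42 -1.7   0.31] a [ 0.   -0.    1.49]
  6/13 t [ 3.37 -1.79  0.31] a [ 0.   -0.    1.49]
  7/13 t [ 3.32 -1.88  0.31] a [ 0.   -0.    1.49]
  8/13 t [ 3.27 -1.96  0.31] a [ 0.   -0.    1.49]
  9/13 t [ 3.22 -2.05  0.31] a [ 0.   -0.    1.49]
  10/13 t [ 3.17 -2.13  0.31] a [ 0.   -0.    1.49]
  11/13 t [ 3.11 -2.21  0.31] a [ 0.   -0.    1.49]
  12/13 t [ 3.05 -2.29  0.31] a [ 0.   -0.    1.49]
  13/13 t [ 2.99 -2.37  0.31] a [ 0.   -0.    1.49]
```

>>> step_arm:
  plan:
    - {"tx": 1.7,"ty": -2.9,"tz": -0.9}
    - {"tx": 1.7,"ty": -2.9,"tz": -0.9}
    - {"tx": 1.7,"ty": -2.9,"tz": -0.9}
    - {"tx": 1.7,"ty": -2.9,"tz": -0.9}
    - {"tx": 1.7,"ty": -2.9,"tz": -0.9}
    - {"tx": 3.6,"ty": -1.3,"tz": 0.3,"az": 1.5}
    - {"tx": 3.5,"ty": -1.4,"tz": 0.3,"az": 1.5}
    - {"tx": 3.5,"ty": -1.5,"tz": 0.3,"az": 1.5}

```text
invalid input
```

>>> step_arm:
  plan:
    - {"tx": 3.5,"ty": -1.6,"tz": 0.3,"az": 1.5}
    - {"tx": 3.4,"ty": -1.7,"tz": 0.3,"az": 1.5}
    - {"tx": 3.4,"ty": -1.8,"tz": 0.3,"az": 1.5}
    - {"tx": 3.3,"ty": -1.9,"tz": 0.3,"az": 1.5}
    - {"tx": 3.3,"ty": -2.0,"tz": 0.3,"az": 1.5}
    - {"tx": 3.2,"ty": -2.0,"tz": 0.3,"az": 1.5}
    - {"tx": 3.1,"ty": -2.1,"tz": 0.3,"az": 1.5}

```text
invalid input
```

Run:
```python
from h import *
go([(605.6,-134.2,200,-4.7)])
```

```text
t 0.15 tcp [ 151.7 -580.   196.4] [-1.7991e+02 -1.0000e-02  1.4650e+01] F [0.9 0.3 1.1] gap 85.1
  1/16 t [ 3.45 -1.98 -0.02] a [-0.01  0.    1.21]
  2/16 t [ 3.41 -2.05 -0.02] a [-0.01  0.    1.21]
  3/16 t [ 3.36 -2.12 -0.02] a [-0.01  0.    1.21]
  4/16 t [ 3.32 -2.19 -0.02] a [-0.01  0.    1.21]
  5/16 t [ 3.27 -2.26 -0.02] a [-0.01  0.    1.21]
  6/16 t [ 3.22 -2.33 -0.02] a [-0.01  0.    1.21]
  7/16 t [ 3.17 -2.4  -0.02] a [-0.01  0.    1.21]
  8/16 t [ 3.12 -2.46 -0.02] a [-0.01  0.    1.21]
  9/16 t [ 3.07 -2.53 -0.02] a [-0.01  0.    1.21]
  10/16 t [ 3.01 -2.59 -0.02] a [-0.01  0.    1.21]
  11/16 t [ 2.96 -2.66 -0.02] a [-0.01  0.    1.21]
  12/16 t [ 2.9  -2.72 -0.02] a [-0.01  0.    1.21]
  13/16 t [ 2.84 -2.78 -0.02] a [-0.01  0.    1.21]
  14/16 t [ 2.78 -2.84 -0.02] a [-0.01  0.    1.21]
  15/16 t [ 2.72 -2.9  -0.02] a [-0.01  0.    1.21]
  16/16 t [ 2.66 -2.95 -0.02] a [-0.01  0.    1.21]
```

The rows probably need all seven keys.

>>> step_arm:
  plan:
    - {"grip": 8.5,"tx": 1.7,"ty": -2.9,"tz": -0.9,"ax": 0,"ay": 0,"az": 0}
    - {"grip": 8.5,"tx": 1.7,"ty": -2.9,"tz": -0.9,"ax": 0,"ay": 0,"az": 0}
    - {"grip": 8.5,"tx": 1.7,"ty": -2.9,"tz": -0.9,"ax": 0,"ay": 0,"az": 0}
    - {"grip": 8.5,"tx": 1.7,"ty": -2.9,"tz": -0.9,"ax": 0,"ay": 0,"az": 0}
    - {"grip": 8.5,"tx": 1.7,"ty": -2.9,"tz": -0.9,"ax": 0,"ay": 0,"az": 0}
    - {"grip": 8.5,"tx": 3.6,"ty": -1.3,"tz": 0.3,"ax": 0,"ay": 0,"az": 1.5}
    - {"grip": 8.5,"tx": 3.5,"ty": -1.4,"tz": 0.3,"ax": 0,"ay": 0,"az": 1.5}
    - {"grip": 8.5,"tx": 3.5,"ty": -1.5,"tz": 0.3,"ax": 0,"ay": 0,"az": 1.5}

```text
time: 0.82
tool_pos: [291.9, -352.5, 233.6]
tcp_rot: [179.9, -0.0, 10.0]
ft_force: [0.5, -1.0, 0.5]
finger_gap: 85.2
```

>>> step_arm:
  plan:
    - {"grip": 8.5,"tx": 3.5,"ty": -1.6,"tz": 0.3,"ax": 0,"ay": 0,"az": 1.5}
    - {"grip": 8.5,"tx": 3.4,"ty": -1.7,"tz": 0.3,"ax": 0,"ay": 0,"az": 1.5}
    - {"grip": 8.5,"tx": 3.4,"ty": -1.8,"tz": 0.3,"ax": 0,"ay": 0,"az": 1.5}
    - {"grip": 8.5,"tx": 3.3,"ty": -1.9,"tz": 0.3,"ax": 0,"ay": 0,"az": 1.5}
    - {"grip": 8.5,"tx": 3.3,"ty": -2.0,"tz": 0.3,"ax": 0,"ay": 0,"az": 1.5}
    - {"grip": 8.5,"tx": 3.2,"ty": -2.0,"tz": 0.3,"ax": 0,"ay": 0,"az": 1.5}
    - {"grip": 8.5,"tx": 3.1,"ty": -2.1,"tz": 0.3,"ax": 0,"ay": 0,"az": 1.5}

```text
time: 1.4
tool_pos: [510.6, -198.5, 211.9]
tcp_rot: [-180.0, 0.0, -0.4]
ft_force: [0.2, -0.7, -0.8]
finger_gap: 85.0
```

Run:
```python
from h import *
go([(605.6,-134.2,180,-4.7)])
```

```text
t 1.4 tcp [ 510.6 -198.5  211.9] [-1.8e+02  1.0e-02 -4.0e-01] F [ 0.2 -0.7 -0.8] gap 85.0
  1/3 t [ 3.15 -2.16  1.06] a [-0.    0.    1.43]
  2/3 t [ 3.1  -2.24  1.06] a [-0.    0.    1.43]
  3/3 t [ 3.04 -2.32  1.06] a [-0.    0.    1.43]
```

>>> step_arm:
  plan:
    - {"grip": 7.4,"tx": 2.5,"ty": -1.9,"tz": 0.8,"ax": 0,"ay": 0,"az": 1.0}
    - {"grip": 7.4,"tx": 2.5,"ty": -1.8,"tz": 0.8,"ax": 0,"ay": 0,"az": 1.0}
    - {"grip": 7.4,"tx": 2.0,"ty": -1.4,"tz": 0.8,"ax": 0,"ay": 0,"az": 0.8}
    - {"grip": 7.4,"tx": 0,"ty": 0,"tz": 0,"ax": 0,"ay": 0,"az": 0}
    - {"grip": 7.4,"tx": 0,"ty": 0,"tz": 0,"ax": 0,"ay": 0,"az": 0}

```text
time: 1.82
tool_pos: [580.2, -149.5, 186.7]
tcp_rot: [-180.0, 0.2, -3.0]
ft_force: [-0.7, -0.0, 0.4]
finger_gap: 74.1
```

Run:
```python
from h import *
import cv2
s=sense();print(list(s['tool_pos']),list(s['tcp_rot']))
im=snapshot('wrist');cv2.imwrite('pics/w1.png',im[:,:,::-1])
go([(605.6,-134.2,180,-4.7)])
```

```text
[np.float64(580.2207374562196), np.float64(-149.46012705223472), np.float64(186.70393954522396)] [np.float64(-179.96023606933971), np.float64(0.15809068643332386), np.float64(-3.0056507711550022)]
t 1.87 tcp [ 579.9 -150.4  187.6] [-1.7999e+02  1.0000e-01 -3.0700e+00] F [-0.7 -0.5  0.3] gap 74.1
  1/1 t [ 2.48 -1.75  0.75] a [-0.01  0.1   1.63]
```

View pics/w1.png

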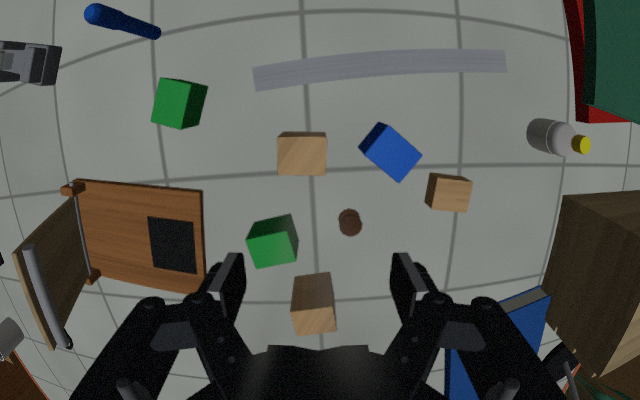

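```bash
cat >> h.py <<'E'
def wcam(pos,rot):
    m=camera_model('wrist');T=np.eye(4);T[:3,:3]=Ro.from_euler('xyz',rot,degrees=True).as_matrix();T[:3,3]=pos
    return T@m['T_tool_cam'],m['intrinsics']
def wproj(pos,rot,P):
    C,K=wcam(pos,rot);p=(np.atleast_2d(P)-C[:3,3])@C[:3,:3]
    rh=np.hypot(p[:,0],p[:,1]);th=np.arctan2(rh,p[:,2]);return np.c_[K[0,2]+K[0,0]*th*p[:,0]/rh,K[1,2]+K[1,1]*th*p[:,1]/rh]
def wray(pos,rot,u,z):
    C,K=wcam(pos,rot);v=(np.array(u)-[K[0,2],K[1,2]])/K[0,0];r=np.hypot(*v)
    d=C[:3,:3]@np.array([np.sin(r)*v[0]/r,np.sin(r)*v[1]/r,np.cos(r)]);o=C[:3,3];return o+d*(z-o[2])/d[2]
def box(x,y,yaw,sx,sy,z):return np.array([[a*sx/2,b*sy/2,0] for a,b in((1,1),(1,-1),(-1,-1),(-1,1))])@rz(yaw).T+[x,y,z]
E
python3 - <<'E'
from h import *
import cv2
p,r=(580.22,-149.46,186.70),(-179.96,.158,-3.006)
im=cv2.imread('pics/w1.png')
a=im[120:190,265:345];b=im[205:285,140:210]
f=8
A=cv2.resize(im[110:185,255:355],None,fx=f,fy=f,interpolation=cv2.INTER_CUBIC)
B=cv2.resize(im[205:280,130:210],None,fx=f,fy=f,interpolation=cv2.INTER_CUBIC)
for n,Q,P,o in(('A',A,np.r_[box(605.6,-134.2,-4.7,40,50,55),box(605.6,-134.2,-4.7,40,50,0)],(255,110)),('B',B,box(492,54.6,-8.07,80,70,15),(130,205))):
    for u in wproj(p,r,P):
        c=((u-o+.5)*f-.5).round().astype(int);cv2.drawMarker(Q,(int(c[0]),int(c[1])),(0,0,255),0,10,1)
    cv2.imwrite(f'pics/w1{n}.png',Q)
E
```

```text
(no output)
```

View pics/w1A.png

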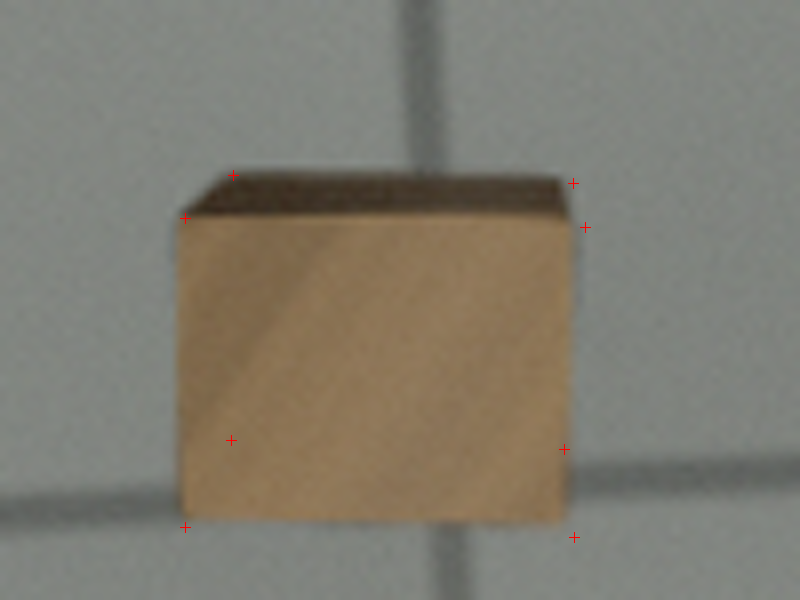

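View pics/w1B.png

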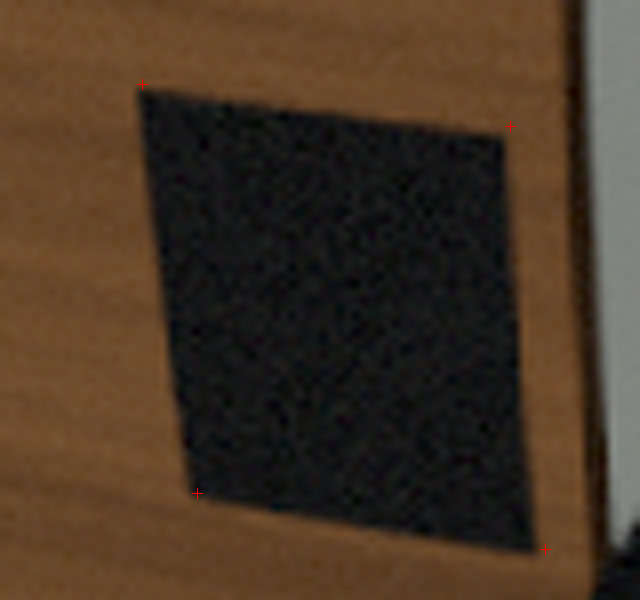

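Block matches the prediction within about 1 mm (yaw ≈ -3.3°), pad too. Refined: block (606.5,-133.4), pad (491.5,55.4).

Run:
```python
from h import *
go([(606.5,-133.4,90,-3.3),(606.5,-133.4,17,-3.3)])
```

```text
t 1.87 tcp [ 579.9 -150.4  187.6] [-1.7999e+02  1.0000e-01 -3.0700e+00] F [-0.7 -0.5  0.3] gap 74.1
  1/3 t [ 0.86 -0.61  3.25] a [-0.    0.03  0.08]
  2/3 t [ 0.86 -0.61  3.25] a [-0.    0.03  0.08]
  3/3 t [ 0.85 -0.62  3.25] a [-0.    0.03  0.08]
  1/2 t [ 0.   -0.    3.65] a [0. 0. 0.]
  2/2 t [-0.   -0.    3.65] a [0. 0. 0.]
```

>>> step_arm:
  plan:
    - {"grip": 7.4,"tx": 0.86,"ty": -0.6,"tz": 3.2,"ax": 0,"ay": 0,"az": 0.2}
    - {"grip": 7.4,"tx": 0.86,"ty": -0.6,"tz": 3.2,"ax": 0,"ay": 0,"az": 0.1}
    - {"grip": 7.4,"tx": 0.86,"ty": -0.6,"tz": 3.2,"ax": 0,"ay": 0,"az": 0}
    - {"grip": 7.4,"tx": 0,"ty": 0,"tz": 0,"ax": 0,"ay": 0,"az": 0}
    - {"grip": 7.4,"tx": 0,"ty": 0,"tz": 0,"ax": 0,"ay": 0,"az": 0}

```text
time: 2.28
tool_pos: [604.9, -134.5, 90.8]
tcp_rot: [-180.0, 0.3, -3.5]
ft_force: [0.6, 0.2, 0.9]
finger_gap: 74.3
```

Run:
```python
from h import *
go([(606.5,-133.4,17,-3.3)])
```

```text
t 2.28 tcp [ 604.9 -134.5   90.8] [-179.96    0.25   -3.47] F [0.6 0.2 0.9] gap 74.3
  1/2 t [ 0.09 -0.06  3.69] a [-0.02  0.13 -0.08]
  2/2 t [ 0.08 -0.06  3.69] a [-0.02  0.13 -0.08]
```

>>> step_arm:
  plan:
    - {"grip": 7.4,"tx": 0.1,"ty": -0.05,"tz": 2.5,"ax": 0,"ay": 0,"az": 0}
    - {"grip": 7.4,"tx": 0.05,"ty": -0.05,"tz": 2.5,"ax": 0,"ay": 0,"az": 0}
    - {"grip": 7.4,"tx": 0,"ty": 0,"tz": 2.3,"ax": 0,"ay": 0,"az": 0}
    - {"grip": 7.4,"tx": 0,"ty": 0,"tz": 0,"ax": 0,"ay": 0,"az": 0}
    - {"grip": 7.4,"tx": 0,"ty": 0,"tz": 0,"ax": 0,"ay": 0,"az": 0}

```text
time: 2.7
tool_pos: [608.6, -134.3, 21.0]
tcp_rot: [180.0, -0.0, -3.5]
ft_force: [0.7, 0.6, 0.5]
finger_gap: 74.3
```

Run:
```python
from h import *
import cv2
go([(606.5,-133.4,17,-3.3)])
cv2.imwrite('pics/w2.png',cv2.resize(snapshot('side')[180:320,240:420,::-1],None,fx=4,fy=4,interpolation=cv2.INTER_CUBIC))
```

```text
t 2.7 tcp [ 608.6 -134.3   21. ] [ 1.7998e+02 -2.0000e-02 -3.4900e+00] F [0.7 0.6 0.5] gap 74.3
  1/1 t [-0.22 -0.07  0.4 ] a [ 0.02 -0.02 -0.19]
```

View pics/w2.png

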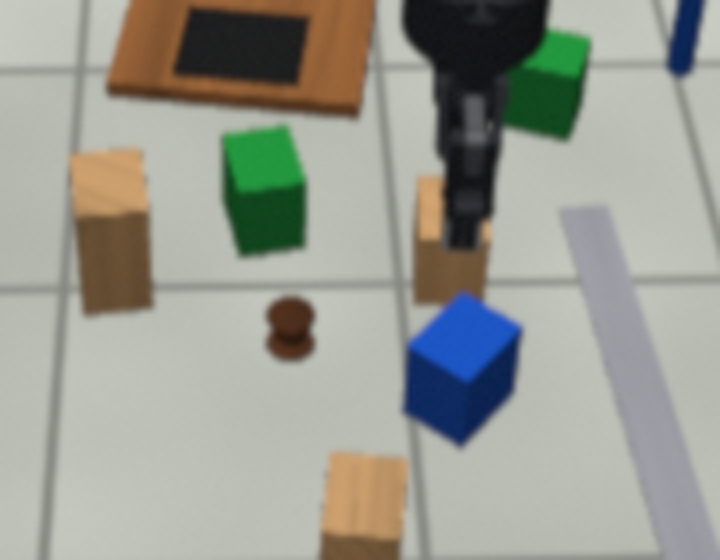

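The fingers straddle the middle block (crop ~(452,240)), clear of the blue one. I'll close the gripper.

>>> step_arm:
  plan:
    - {"grip": 7.4,"tx": -0.2,"ty": 0,"tz": 0.4,"ax": 0,"ay": 0,"az": 0}
    - {"grip": 4.5,"tx": 0,"ty": 0,"tz": 0,"ax": 0,"ay": 0,"az": 0}
    - {"grip": 4.5,"tx": 0,"ty": 0,"tz": 0,"ax": 0,"ay": 0,"az": 0}
    - {"grip": 4.5,"tx": 0,"ty": 0,"tz": 0,"ax": 0,"ay": 0,"az": 0}
    - {"grip": 4.5,"tx": 0,"ty": 0,"tz": 0,"ax": 0,"ay": 0,"az": 0}
    - {"grip": 4.5,"tx": 0,"ty": 0,"tz": 0,"ax": 0,"ay": 0,"az": 0}
  newtons: 30

```text
time: 3.25
tool_pos: [607.8, -133.7, 17.2]
tcp_rot: [180.0, -0.1, -3.4]
ft_force: [-2.8, 0.1, 6.2]
finger_gap: 47.7
```

>>> step_arm:
  plan:
    - {"grip": 4.5,"tx": 0,"ty": 0,"tz": 0,"ax": 0,"ay": 0,"az": 0}
    - {"grip": 4.5,"tx": 0,"ty": 0,"tz": -1.0,"ax": 0,"ay": 0,"az": 0}
    - {"grip": 4.5,"tx": 0,"ty": 0,"tz": -1.5,"ax": 0,"ay": 0,"az": 0}
    - {"grip": 4.5,"tx": 0,"ty": 0,"tz": 0,"ax": 0,"ay": 0,"az": 0}

```text
time: 3.58
tool_pos: [608.9, -133.7, 44.1]
tcp_rot: [179.9, -0.3, -3.4]
ft_force: [0.9, -0.4, 0.3]
finger_gap: 47.7
```

Run:
```python
from h import *
import cv2
go([])
cv2.imwrite('pics/w3.png',cv2.resize(snapshot('side')[180:320,240:420,::-1],None,fx=4,fy=4,interpolation=cv2.INTER_CUBIC))
cv2.imwrite('pics/w3w.png',snapshot('wrist')[:,:,::-1])
```

```text
t 3.58 tcp [ 608.9 -133.7   44.1] [179.94  -0.27  -3.44] F [ 0.9 -0.4  0.3] gap 47.7
```

View pics/w3.png

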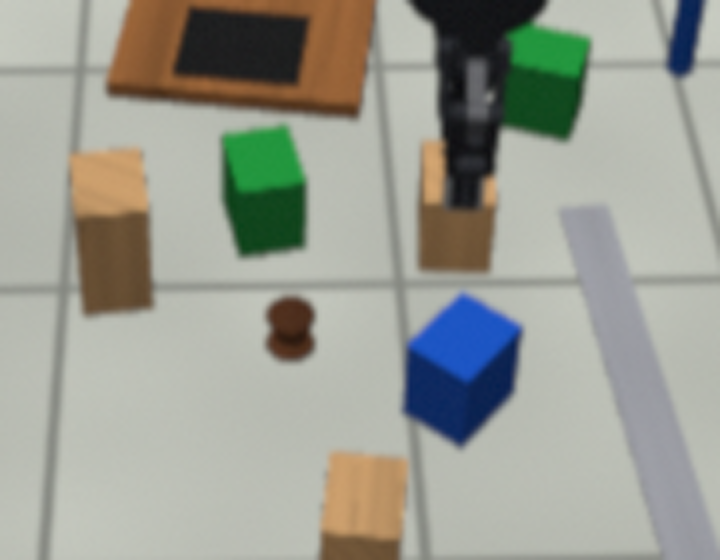

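View pics/w3w.png

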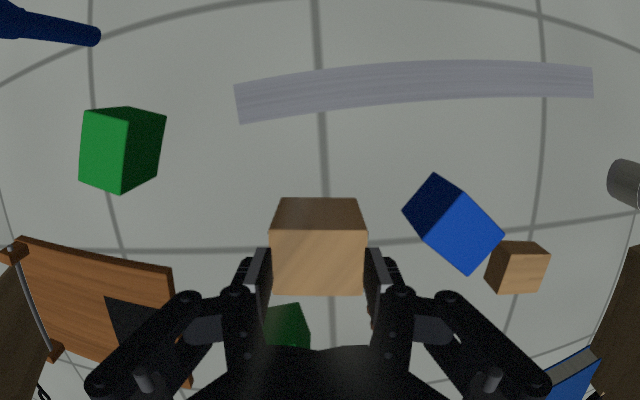

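Block held and lifted. I'll measure how it sits in the hand.

Run:
```python
from h import *
import cv2
p,r=(608.9,-133.7,44.1),(179.94,-.27,-3.44)
cv2.imwrite('pics/w3c.png',cv2.resize(cv2.imread('pics/w3w.png')[190:305,255:385],None,fx=5,fy=5,interpolation=cv2.INTER_CUBIC))
for u in((270,232),(367,229),(366,294),(275,294)):print(wray(p,r,u,81.9).round(1))
R=Ro.from_euler('xyz',r,degrees=True)
for x in(-4,-2,0,2):print(x,wproj(p,r,box(608.9+x,-133.7,-3.4,40,50,81.9)).round(1).tolist())
```

```text
[ 627.9 -110.3   81.9]
[ 626.6 -158.3   81.9]
[ 587.5 -158.1   81.9]
[ 590.6 -108.3   81.9]
-4 [[269.7, 234.9], [370.1, 234.7], [364.8, 299.9], [274.6, 300.1]]
-2 [[269.2, 231.2], [370.2, 231.1], [364.9, 297.0], [274.2, 297.2]]
0 [[268.8, 227.5], [370.2, 227.4], [364.9, 294.1], [273.7, 294.3]]
2 [[268.3, 223.7], [370.2, 223.6], [365.0, 291.2], [273.2, 291.3]]
```

View pics/w3c.png

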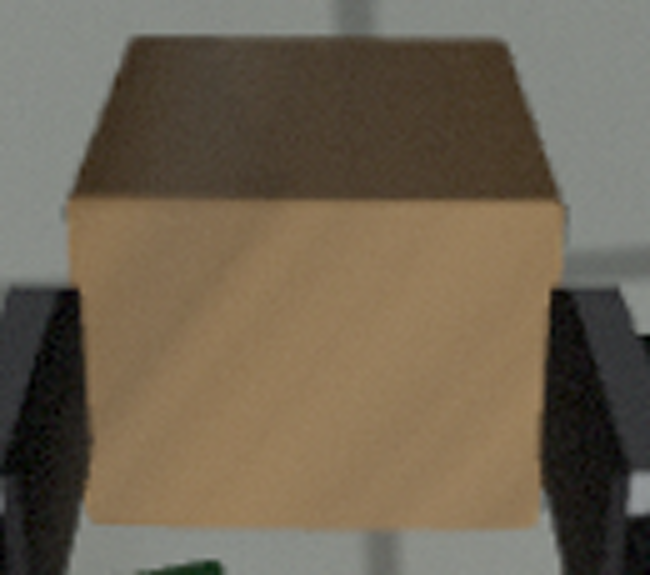

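Run:
```python
from h import *
go([(600,-120,110,-3.4),(492.5,55.3,120,-8.07),(492.5,55.3,60,-8.07)])
```

```text
t 3.68 tcp [ 607.7 -133.4   41.6] [ 1.7997e+02 -1.4000e-01 -3.4400e+00] F [ 0.4  0.2 -0.5] gap 47.6
  1/2 t [-0.42 -0.64 -3.42] a [ 0.02 -0.07 -0.02]
  2/2 t [-0.42 -0.65 -3.42] a [ 0.02 -0.07 -0.02]
  1/6 t [-1.96 -2.81 -0.17] a [-0.   -0.    0.78]
  2/6 t [-2.   -2.78 -0.17] a [-0.   -0.    0.78]
  3/6 t [-2.04 -2.76 -0.17] a [-0.   -0.    0.78]
  4/6 t [-2.07 -2.73 -0.17] a [-0.   -0.    0.78]
  5/6 t [-2.11 -2.7  -0.17] a [-0.   -0.    0.78]
  6/6 t [-2.15 -2.67 -0.17] a [-0.   -0.    0.78]
  1/2 t [ 0. -0.  3.] a [0. 0. 0.]
  2/2 t [ 0. -0.  3.] a [0. 0. 0.]
```

>>> step_arm:
  plan:
    - {"grip": 4.5,"tx": -0.4,"ty": -0.6,"tz": -2.7,"ax": 0,"ay": 0,"az": 0}
    - {"grip": 4.5,"tx": -0.4,"ty": -0.6,"tz": -2.7,"ax": 0,"ay": 0,"az": 0}
    - {"grip": 4.5,"tx": -1.5,"ty": -2.0,"tz": -1.5,"ax": 0,"ay": 0,"az": 0.6}
    - {"grip": 4.5,"tx": -1.6,"ty": -2.2,"tz": -1.0,"ax": 0,"ay": 0,"az": 0.8}
    - {"grip": 4.5,"tx": -2.0,"ty": -2.8,"tz": 0,"ax": 0,"ay": 0,"az": 0.8}
    - {"grip": 4.5,"tx": -2.0,"ty": -2.8,"tz": 0,"ax": 0,"ay": 0,"az": 0.8}
    - {"grip": 4.5,"tx": -2.0,"ty": -2.7,"tz": 0,"ax": 0,"ay": 0,"az": 0.8}
    - {"grip": 4.5,"tx": -1.6,"ty": -2.0,"tz": 0,"ax": 0,"ay": 0,"az": 0.8}

```text
time: 4.35
tool_pos: [504.4, 35.5, 118.4]
tcp_rot: [-180.0, 0.1, -8.1]
ft_force: [-0.2, 1.2, -0.9]
finger_gap: 47.3
```

>>> step_arm:
  plan:
    - {"grip": 4.5,"tx": -0.8,"ty": -1.0,"tz": 0,"ax": 0,"ay": 0,"az": 0}
    - {"grip": 4.5,"tx": 0,"ty": 0,"tz": 0,"ax": 0,"ay": 0,"az": 0}
    - {"grip": 4.5,"tx": 0,"ty": 0,"tz": 0,"ax": 0,"ay": 0,"az": 0}

```text
time: 4.6
tool_pos: [499.8, 44.6, 119.0]
tcp_rot: [180.0, -0.0, -7.9]
ft_force: [0.6, 0.2, -0.8]
finger_gap: 47.8
```

Run:
```python
from h import *
go([(492.5,55.3,60,-8.07)])
```

```text
t 4.6 tcp [499.8  44.6 119. ] [179.97  -0.    -7.94] F [ 0.6  0.2 -0.8] gap 47.8
  1/2 t [-0.44 -0.48  2.95] a [ 0.01 -0.    0.06]
  2/2 t [-0.44 -0.48  2.95] a [ 0.01 -0.    0.06]
```

>>> step_arm:
  plan:
    - {"grip": 4.5,"tx": -0.44,"ty": -0.48,"tz": 2.5,"ax": 0,"ay": 0,"az": 0.1}
    - {"grip": 4.5,"tx": -0.44,"ty": -0.48,"tz": 2.5,"ax": 0,"ay": 0,"az": 0}
    - {"grip": 4.5,"tx": 0,"ty": 0,"tz": 1.5,"ax": 0,"ay": 0,"az": 0}
    - {"grip": 4.5,"tx": 0,"ty": 0,"tz": 0,"ax": 0,"ay": 0,"az": 0}
    - {"grip": 4.5,"tx": 0,"ty": 0,"tz": 0,"ax": 0,"ay": 0,"az": 0}
    - {"grip": 4.5,"tx": 0,"ty": 0,"tz": 0,"ax": 0,"ay": 0,"az": 0}

```text
time: 5.1
tool_pos: [493.8, 54.5, 55.4]
tcp_rot: [180.0, -0.1, -8.2]
ft_force: [0.2, -0.4, 0.2]
finger_gap: 47.3
```

Run:
```python
from h import *
import cv2
P=[]
for i in range(1):
    s=sense();P.append((s['tool_pos'],s['tcp_rot']))
p,r=P[0];print(p,r)
w=snapshot('wrist')
go([(492.5,55.3,33,-8.07)])
im=w[:,:,::-1].copy()
cv2.imwrite('pics/w4w.png',im)
c=snapshot('side')[100:212,255:375,::-1]
cv2.imwrite('pics/w4s.png',cv2.resize(c,None,fx=5,fy=5,interpolation=cv2.INTER_CUBIC))
```

```text
[493.76757754  54.46342248  55.367049  ] [ 1.79998402e+02 -8.04404583e-02 -8.19767639e+00]
t 5.15 tcp [494.1  54.7  55.9] [-1.7999e+02 -1.4000e-01 -8.1900e+00] F [ 0.1  0.6 -1.1] gap 47.4
  1/1 t [-0.18 -0.04  2.29] a [-0.01 -0.14 -0.12]
```

View pics/w4w.png

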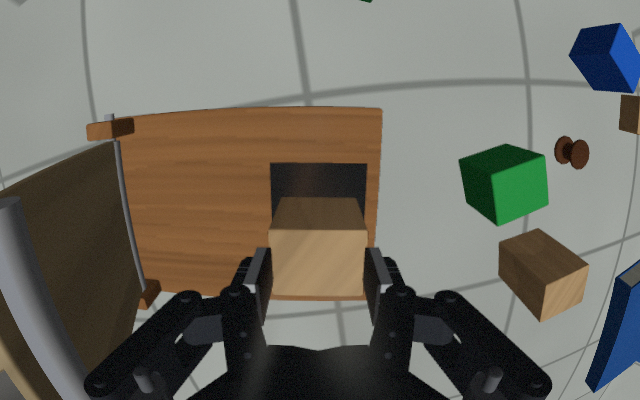

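View pics/w4s.png

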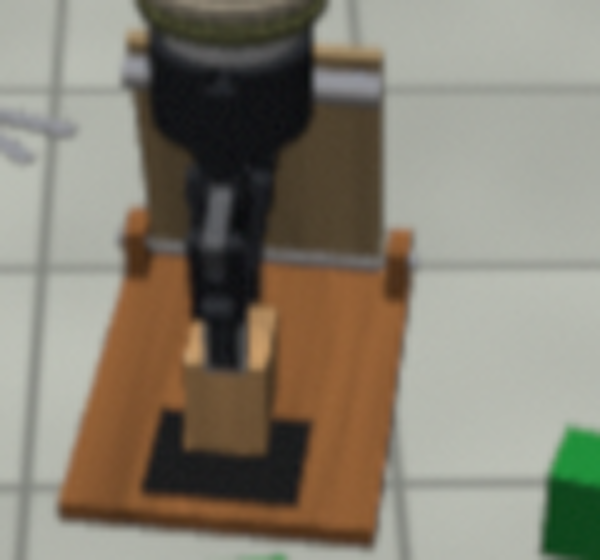

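Run:
```python
from h import *
p,r=(493.8,54.5,55.4),(180,-.08,-8.2)
a=wray(p,r,(270,164),15);b=wray(p,r,(367,164),15)
print(a,b,(a+b)/2-40*rz(-8.1)[:,0])
a=wray(p,r,(281,197),38.2);b=wray(p,r,(361.5,198),38.2);print(a,b,(a+b)/2-20*rz(-8.1)[:,0])
```

```text
[534.56925232  84.20229014  15.        ] [524.63250727  15.03821784  15.        ] [489.99993349  55.25630327  15.        ]
[515.67559626  76.71370514  38.2       ] [507.40637623  24.07986605  38.2       ] [491.74051309  53.21481023  38.2       ]
```

>>> step_arm:
  plan:
    - {"grip": 4.5,"tx": -0.14,"ty": -0.13,"tz": 1.0,"ax": 0,"ay": 0,"az": 0}
    - {"grip": 4.5,"tx": 0,"ty": 0,"tz": 0.7,"ax": 0,"ay": 0,"az": 0}
    - {"grip": 4.5,"tx": 0,"ty": 0,"tz": 0.4,"ax": 0,"ay": 0,"az": 0}
    - {"grip": 4.5,"tx": 0,"ty": 0,"tz": 0,"ax": 0,"ay": 0,"az": 0}
    - {"grip": 4.5,"tx": 0,"ty": 0,"tz": 0,"ax": 0,"ay": 0,"az": 0}

```text
time: 5.62
tool_pos: [490.9, 56.9, 32.8]
tcp_rot: [180.0, 0.0, -8.1]
ft_force: [-0.3, -0.3, -0.8]
finger_gap: 47.6
```

Run:
```python
from h import *
import cv2
go([(492.6,56,32,-8.07)])
c=snapshot('side')[150:212,255:355,::-1]
cv2.imwrite('pics/w5s.png',cv2.resize(c,None,fx=7,fy=7,interpolation=cv2.INTER_CUBIC))
```

```text
t 5.62 tcp [490.9  56.9  32.8] [ 1.7999e+02  4.0000e-02 -8.1400e+00] F [-0.3 -0.3 -0.8] gap 47.6
  1/1 t [0.18 0.06 0.08] a [ 0.01  0.04 -0.07]
```

View pics/w5s.png

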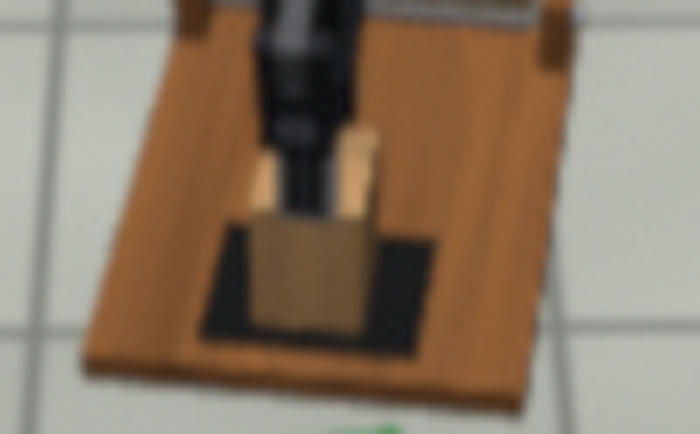

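The block is centred: about 53 px left and right, and a 10 mm gap at the near edge. I'll lower the last mm, then release.

>>> step_arm:
  plan:
    - {"grip": 4.5,"tx": 0,"ty": 0,"tz": 0.08,"ax": 0,"ay": 0,"az": 0}
    - {"grip": 4.5,"tx": 0,"ty": 0,"tz": 0,"ax": 0,"ay": 0,"az": 0}
    - {"grip": 4.5,"tx": 0,"ty": 0,"tz": 0,"ax": 0,"ay": 0,"az": 0}

```text
time: 5.92
tool_pos: [491.3, 56.8, 32.5]
tcp_rot: [-180.0, 0.0, -8.1]
ft_force: [0.8, 0.7, -0.5]
finger_gap: 47.4
```

>>> step_arm:
  plan:
    - {"grip": 4.5,"tx": 0,"ty": 0,"tz": 0.07,"ax": 0,"ay": 0,"az": 0}
    - {"grip": 4.5,"tx": 0,"ty": 0,"tz": 0,"ax": 0,"ay": 0,"az": 0}

```text
time: 6.08
tool_pos: [491.7, 56.7, 32.4]
tcp_rot: [180.0, -0.0, -8.1]
ft_force: [-1.4, -0.5, 3.9]
finger_gap: 47.1
```

Contact (about 4 N). Opening to 7 cm, then going straight up.

>>> step_arm:
  plan:
    - {"grip": 5.6,"tx": 0,"ty": 0,"tz": 0,"ax": 0,"ay": 0,"az": 0}
    - {"grip": 6.6,"tx": 0,"ty": 0,"tz": 0,"ax": 0,"ay": 0,"az": 0}
    - {"grip": 6.6,"tx": 0,"ty": 0,"tz": 0,"ax": 0,"ay": 0,"az": 0}
    - {"grip": 6.6,"tx": 0,"ty": 0,"tz": -1.5,"ax": 0,"ay": 0,"az": 0}
    - {"grip": 6.6,"tx": 0,"ty": 0,"tz": -3,"ax": 0,"ay": 0,"az": 0}
    - {"grip": 6.6,"tx": 0,"ty": 0,"tz": -3,"ax": 0,"ay": 0,"az": 0}

```text
time: 6.58
tool_pos: [489.6, 56.8, 106.1]
tcp_rot: [180.0, 0.2, -8.1]
ft_force: [1.5, 0.2, 0.2]
finger_gap: 65.9
```

Run:
```python
from h import *
import cv2
go([])
c=snapshot('side')[100:212,255:375,::-1]
cv2.imwrite('pics/w6s.png',cv2.resize(c,None,fx=5,fy=5,interpolation=cv2.INTER_CUBIC))
```

```text
t 6.58 tcp [489.6  56.8 106.1] [179.97   0.22  -8.14] F [1.5 0.2 0.2] gap 65.9
```

View pics/w6s.png

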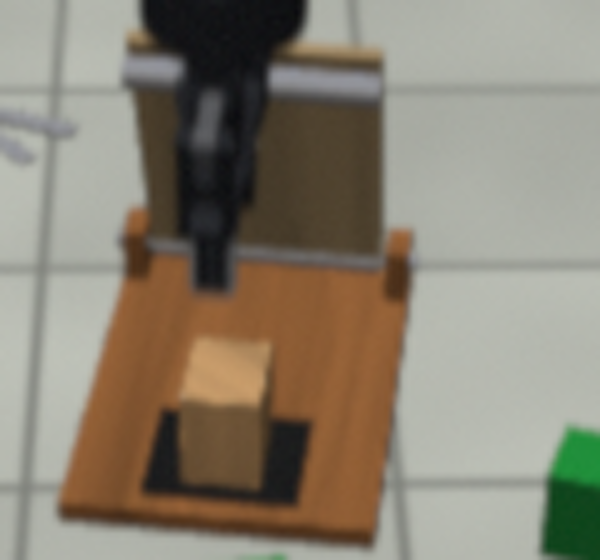

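Block stands squarely in the pad's middle, released. I'll now rise, pass over the board with the fingers closing, and come down behind it.

```bash
cat > tr.py <<'E'
from b import *
import b
def P(th,s=130,c=14.5):
    q=bp(0,s,4,th);q[1]+=c;return L(q)[0]
E
python3 - <<'E'
from tr import *
a=P(1.22,c=34.5);a[2]=155
up=a.copy();up[2]=255
go([(491,56,250,-8.1),(*up,-8.1),(*a,-8.1)])
print(a)
E
```

```text
t 6.63 tcp [494.3  56.9 114. ] [-179.94   -0.4    -8.14] F [3.1 0.2 5.2] gap 65.8
  1/4 t [-0.06  0.03 -3.4 ] a [-0.02 -0.1  -0.01]
  2/4 t [-0.06  0.03 -3.4 ] a [-0.02 -0.1  -0.01]
  3/4 t [-0.07  0.03 -3.4 ] a [-0.02 -0.1  -0.01]
  4/4 t [-0.07  0.03 -3.4 ] a [-0.02 -0.1  -0.01]
  1/4 t [ 0.03 -3.68 -0.13] a [0. 0. 0.]
  2/4 t [ 0.03 -3.68 -0.13] a [0. 0. 0.]
  3/4 t [ 0.03 -3.68 -0.13] a [0. 0. 0.]
  4/4 t [ 0.03 -3.68 -0.13] a [0. 0. 0.]
  1/3 t [-0.   -0.    3.33] a [0. 0. 0.]
  2/3 t [-0.   -0.    3.33] a [0. 0. 0.]
  3/3 t [-0.   -0.    3.33] a [0. 0. 0.]
[512.85842599 201.71108263 155.        ]
```

>>> step_arm:
  plan:
    - {"grip": 3,"tx": 0,"ty": 0,"tz": -3.4,"ax": 0,"ay": 0,"az": 0}
    - {"grip": 0,"tx": 0,"ty": 0,"tz": -3.4,"ax": 0,"ay": 0,"az": 0}
    - {"grip": 0,"tx": 0,"ty": 0,"tz": -3.4,"ax": 0,"ay": 0,"az": 0}
    - {"grip": 0,"tx": 0,"ty": 0,"tz": -3.4,"ax": 0,"ay": 0,"az": 0}
    - {"grip": 0,"tx": 0,"ty": -2.5,"tz": -0.3,"ax": 0,"ay": 0,"az": 0}
    - {"grip": 0,"tx": 0,"ty": -3.4,"tz": 0,"ax": 0,"ay": 0,"az": 0}
    - {"grip": 0,"tx": 0,"ty": -3.4,"tz": 0,"ax": 0,"ay": 0,"az": 0}
    - {"grip": 0,"tx": 0,"ty": -3.4,"tz": 0,"ax": 0,"ay": 0,"az": 0}

```text
time: 7.3
tool_pos: [509.7, 183.8, 246.2]
tcp_rot: [-180.0, -0.1, -8.2]
ft_force: [0.5, -0.4, 0.2]
finger_gap: 0.0
```

>>> step_arm:
  plan:
    - {"grip": 0,"tx": 0,"ty": -2.0,"tz": 0,"ax": 0,"ay": 0,"az": 0}
    - {"grip": 0,"tx": 0,"ty": 0,"tz": 0,"ax": 0,"ay": 0,"az": 0}
    - {"grip": 0,"tx": 0,"ty": 0,"tz": 0,"ax": 0,"ay": 0,"az": 0}

```text
time: 7.55
tool_pos: [511.9, 203.1, 245.3]
tcp_rot: [180.0, 0.0, -8.0]
ft_force: [1.5, -0.4, -0.6]
finger_gap: 0.0
```

Run:
```python
from tr import *
import cv2
a=P(1.22,c=34.5);a[2]=155
go([(*a,-8.1)])
cv2.imwrite('pics/w7s.png',cv2.resize(snapshot('side')[0:220,200:420,::-1],None,fx=2.5,fy=2.5,interpolation=cv2.INTER_CUBIC))
cv2.imwrite('pics/w7w.png',snapshot('wrist')[:,:,::-1])
```

```text
t 7.55 tcp [511.9 203.1 245.3] [ 1.7997e+02  4.0000e-02 -8.0100e+00] F [ 1.5 -0.4 -0.6] gap 0.0
  1/3 t [0.04 0.04 3.01] a [0.01 0.01 0.03]
  2/3 t [0.04 0.04 3.01] a [0.01 0.01 0.03]
  3/3 t [0.04 0.04 3.01] a [0.01 0.01 0.03]
```

View pics/w7s.png

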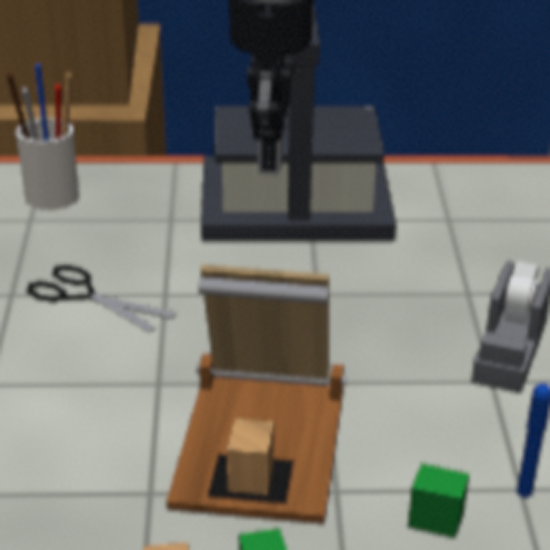

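View pics/w7w.png

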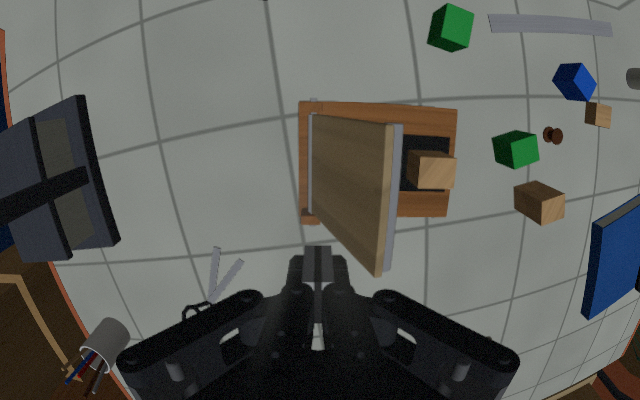

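>>> step_arm:
  plan:
    - {"grip": 0,"tx": 0,"ty": 0,"tz": 3.0,"ax": 0,"ay": 0,"az": 0}
    - {"grip": 0,"tx": 0,"ty": 0,"tz": 3.0,"ax": 0,"ay": 0,"az": 0}
    - {"grip": 0,"tx": 0,"ty": 0,"tz": 2.8,"ax": 0,"ay": 0,"az": 0}
    - {"grip": 0,"tx": 0,"ty": 0,"tz": 0,"ax": 0,"ay": 0,"az": 0}
    - {"grip": 0,"tx": 0,"ty": 0,"tz": 0,"ax": 0,"ay": 0,"az": 0}

```text
time: 8.07
tool_pos: [510.9, 200.8, 156.6]
tcp_rot: [179.9, 0.2, -8.2]
ft_force: [0.4, -0.2, 1.0]
finger_gap: -0.1
```

Run:
```python
from tr import *
go([])
p=sense()['tool_pos'];l=(p-[PX,PY,15])@rz(YAW);print('local',l)
prev=None
for th in np.arange(1.22,.34,-.08):
    q=bp(0,130,4,th);q[1]+=14.5;print(round(th,2),q.round(1), None if prev is None else (q-prev).round(1));prev=q
```

```text
t 8.07 tcp [510.9 200.8 156.6] [179.9    0.19  -8.23] F [ 0.4 -0.2  1. ] gap -0.1
local [ -1.84739497 147.3852881  141.55414479]
1.22 [  0.  128.6 143.5] None
1.14 [  0.  118.8 139.8] [ 0.  -9.7 -3.7]
1.06 [  0.  109.4 135.4] [ 0.  -9.4 -4.4]
0.98 [  0.  100.4 130.2] [ 0.  -9.  -5.2]
0.9 [  0.   91.8 124.3] [ 0.  -8.6 -5.9]
0.82 [  0.   83.7 117.8] [ 0.  -8.1 -6.5]
0.74 [  0.   76.2 110.6] [ 0.  -7.5 -7.2]
0.66 [  0.   69.3 102.9] [ 0.  -6.9 -7.7]
0.58 [ 0.  63.  94.6] [ 0.  -6.3 -8.3]
0.5 [ 0.  57.3 85.8] [ 0.  -5.6 -8.8]
0.42 [ 0.  52.4 76.7] [ 0.  -4.9 -9.2]
```

>>> step_arm:
  plan:
    - {"grip": 0,"tx": 0.1,"ty": 0.6,"tz": 0,"ax": 0,"ay": 0,"az": 0}
    - {"grip": 0,"tx": 0,"ty": 0.5,"tz": 0,"ax": 0,"ay": 0,"az": 0}
    - {"grip": 0,"tx": 0,"ty": 0.4,"tz": 0,"ax": 0,"ay": 0,"az": 0}
    - {"grip": 0,"tx": 0,"ty": 0.3,"tz": 0,"ax": 0,"ay": 0,"az": 0}
    - {"grip": 0,"tx": 0,"ty": 0.3,"tz": 0.1,"ax": 0,"ay": 0,"az": 0}
    - {"grip": 0,"tx": 0,"ty": 0.3,"tz": 0.1,"ax": 0,"ay": 0,"az": 0}
    - {"grip": 0,"tx": 0,"ty": 0.3,"tz": 0.1,"ax": 0,"ay": 0,"az": 0}

```text
time: 8.65
tool_pos: [509.3, 175.2, 154.9]
tcp_rot: [-180.0, -0.0, -8.1]
ft_force: [-0.7, 0.1, -0.0]
finger_gap: 0.2
```

>>> step_arm:
  plan:
    - {"grip": 0,"tx": 0,"ty": 0.3,"tz": 0.1,"ax": 0,"ay": 0,"az": 0}
    - {"grip": 0,"tx": 0,"ty": 0.3,"tz": 0.15,"ax": 0,"ay": 0,"az": 0}
    - {"grip": 0,"tx": 0,"ty": 0.3,"tz": 0.15,"ax": 0,"ay": 0,"az": 0}
    - {"grip": 0,"tx": 0,"ty": 0.3,"tz": 0.15,"ax": 0,"ay": 0,"az": 0}
    - {"grip": 0,"tx": 0,"ty": 0.3,"tz": 0.15,"ax": 0,"ay": 0,"az": 0}

```text
time: 9.07
tool_pos: [507.1, 160.4, 147.6]
tcp_rot: [-180.0, 0.0, -8.1]
ft_force: [-0.5, -0.1, 0.2]
finger_gap: 0.2
```

Run:
```python
from tr import *
import cv2
go([])
p=sense()['tool_pos'];l=(p-[PX,PY,15])@rz(YAW);print('local',l)
cv2.imwrite('pics/w8s.png',cv2.resize(snapshot('side')[20:220,220:400,::-1],None,fx=3,fy=3,interpolation=cv2.INTER_CUBIC))
```

```text
t 9.07 tcp [507.1 160.4 147.6] [-1.80e+02  1.00e-02 -8.14e+00] F [-0.5 -0.1  0.2] gap 0.2
local [6.05937291e-02 1.06865002e+02 1.32601218e+02]
```

View pics/w8s.png

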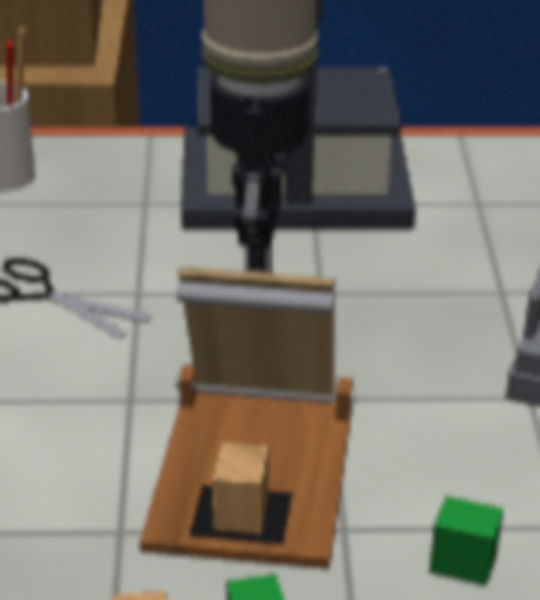

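```bash
cat > ang.py <<'E'
from b import *
def ang(obs):
    r=lambda p:(proj('side',L([bp(-64,175,4,p[0]),bp(64,175,4,p[0])]))-obs).ravel()
    q=least_squares(r,[1.0]);return q.x,q.fun.round(1)
if __name__=='__main__':
    print(ang(un([(180,269),(333,281)],220,20,3)))
    for th in (1.25,1.15,1.05,.95,.35):print(th,proj('side',L([bp(-64,175,4,th),bp(64,175,4,th)])).round(1).tolist())
E
python3 ang.py
```

```text
(array([1.15044318]), array([-0.5,  0.1,  0.5, -0.2]))
1.25 [[280.2, 104.0], [331.8, 107.6]]
1.15 [[279.2, 109.5], [331.2, 113.2]]
1.05 [[278.2, 115.5], [330.5, 119.3]]
0.95 [[277.4, 122.0], [329.9, 125.8]]
0.35 [[274.1, 164.5], [326.4, 168.6]]
```

Run:
```python
from b import *
prev=np.array([0,106.9,132.6])
for th in np.arange(1.11,.37,-.04):
    q=bp(0,124,4,th);q[1]-=1;print(round(th,2),q.round(1),(q-prev).round(1));prev=q
```

```text
1.11 [  0.  102.4 132.8] [ 0.  -4.5  0.2]
1.07 [  0.   98.  130.7] [ 0.  -4.5 -2.2]
1.03 [  0.   93.6 128.4] [ 0.  -4.4 -2.3]
0.99 [  0.   89.3 125.9] [ 0.  -4.3 -2.5]
0.95 [  0.   85.1 123.2] [ 0.  -4.2 -2.7]
0.91 [  0.   81.1 120.4] [ 0.  -4.1 -2.8]
0.87 [  0.   77.1 117.4] [ 0. -4. -3.]
0.83 [  0.   73.3 114.2] [ 0.  -3.8 -3.2]
0.79 [  0.   69.6 110.9] [ 0.  -3.7 -3.3]
0.75 [  0.   66.  107.4] [ 0.  -3.6 -3.4]
0.71 [  0.   62.6 103.9] [ 0.  -3.4 -3.6]
0.67 [  0.   59.3 100.1] [ 0.  -3.3 -3.7]
0.63 [ 0.  56.2 96.3] [ 0.  -3.1 -3.9]
0.59 [ 0.  53.2 92.3] [ 0. -3. -4.]
0.55 [ 0.  50.4 88.2] [ 0.  -2.8 -4.1]
0.51 [ 0.  47.7 84. ] [ 0.  -2.6 -4.2]
0.47 [ 0.  45.3 79.7] [ 0.  -2.5 -4.3]
0.43 [ 0.  43.  75.3] [ 0.  -2.3 -4.4]
0.39 [ 0.  40.8 70.8] [ 0.  -2.1 -4.5]
```

>>> step_arm:
  plan:
    - {"grip": 0,"tx": 0,"ty": 0.45,"tz": 0,"ax": 0,"ay": 0,"az": 0}
    - {"grip": 0,"tx": 0,"ty": 0.45,"tz": 0.2,"ax": 0,"ay": 0,"az": 0}
    - {"grip": 0,"tx": 0,"ty": 0.45,"tz": 0.2,"ax": 0,"ay": 0,"az": 0}
    - {"grip": 0,"tx": 0,"ty": 0.43,"tz": 0.25,"ax": 0,"ay": 0,"az": 0}
    - {"grip": 0,"tx": 0,"ty": 0.42,"tz": 0.27,"ax": 0,"ay": 0,"az": 0}
    - {"grip": 0,"tx": 0,"ty": 0,"tz": 0,"ax": 0,"ay": 0,"az": 0}

```text
time: 9.62
tool_pos: [503.5, 137.9, 137.7]
tcp_rot: [180.0, 0.1, -8.2]
ft_force: [0.4, -0.4, -1.1]
finger_gap: -0.3
```

Run:
```python
from b import *
import cv2
go([])
p=sense()['tool_pos'];l=(p-[PX,PY,15])@rz(YAW);print('local',l)
cv2.imwrite('pics/w9s.png',cv2.resize(snapshot('side')[80:220,240:400,::-1],None,fx=4,fy=4,interpolation=cv2.INTER_CUBIC))
```

```text
t 9.62 tcp [503.5 137.9 137.7] [ 1.7996e+02  6.0000e-02 -8.1800e+00] F [ 0.4 -0.4 -1.1] gap -0.3
local [ -0.29007414  84.05217416 122.72890741]
```

View pics/w9s.png

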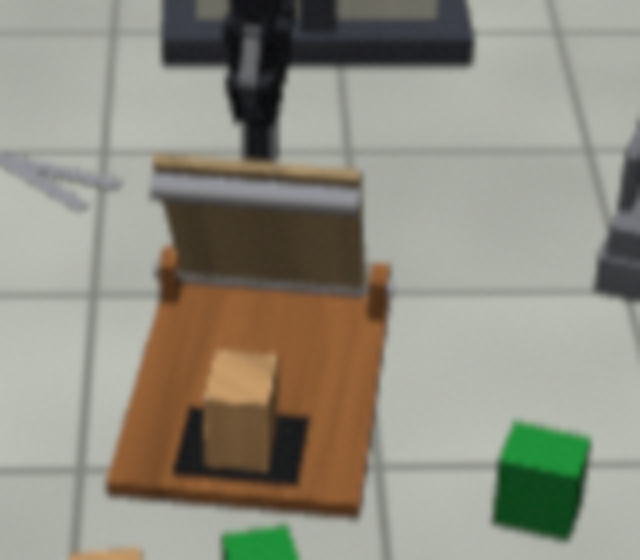

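Board is at ~1.0 rad, following the finger. Continuing.

>>> step_arm:
  plan:
    - {"grip": 0,"tx": 0,"ty": 0.41,"tz": 0.28,"ax": 0,"ay": 0,"az": 0}
    - {"grip": 0,"tx": 0,"ty": 0.4,"tz": 0.3,"ax": 0,"ay": 0,"az": 0}
    - {"grip": 0,"tx": 0,"ty": 0.38,"tz": 0.32,"ax": 0,"ay": 0,"az": 0}
    - {"grip": 0,"tx": 0,"ty": 0.37,"tz": 0.33,"ax": 0,"ay": 0,"az": 0}
    - {"grip": 0,"tx": 0,"ty": 0.36,"tz": 0.34,"ax": 0,"ay": 0,"az": 0}
    - {"grip": 0,"tx": 0,"ty": 0.34,"tz": 0.36,"ax": 0,"ay": 0,"az": 0}
    - {"grip": 0,"tx": 0,"ty": 0,"tz": 0,"ax": 0,"ay": 0,"az": 0}

```text
time: 10.25
tool_pos: [500.1, 115.7, 118.2]
tcp_rot: [180.0, 0.1, -8.2]
ft_force: [-0.4, 0.4, -0.4]
finger_gap: 0.0
```

Run:
```python
from b import *
import cv2
go([])
p=sense()['tool_pos'];l=(p-[PX,PY,15])@rz(YAW);print('local',l)
cv2.imwrite('pics/w10s.png',cv2.resize(snapshot('side')[80:220,240:400,::-1],None,fx=4,fy=4,interpolation=cv2.INTER_CUBIC))
```

```text
t 10.25 tcp [500.1 115.7 118.2] [ 1.7996e+02  9.0000e-02 -8.1800e+00] F [-0.4  0.4 -0.4] gap 0.0
local [ -0.54629587  61.6212217  103.15286352]
```

View pics/w10s.png

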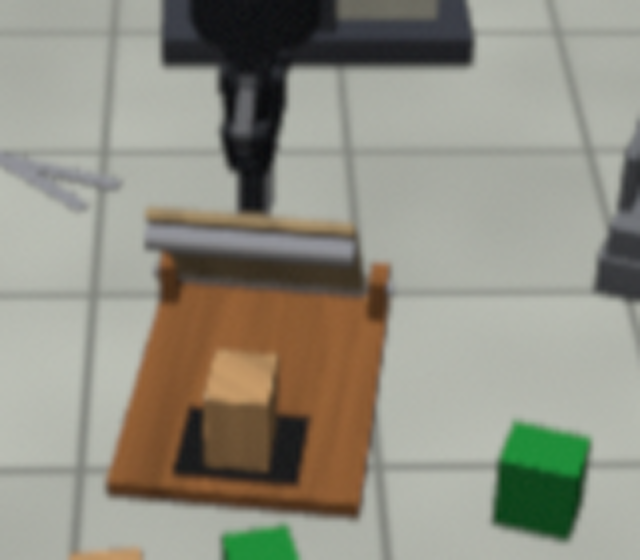

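Board is now ~0.8 rad. I'll wait briefly to see how fast it sinks by itself.

>>> step_arm:
  plan:
    - {"grip": 0,"tx": 0,"ty": 0,"tz": 0,"ax": 0,"ay": 0,"az": 0}
    - {"grip": 0,"tx": 0,"ty": 0,"tz": 0,"ax": 0,"ay": 0,"az": 0}
    - {"grip": 0,"tx": 0,"ty": 0,"tz": 0,"ax": 0,"ay": 0,"az": 0}
    - {"grip": 0,"tx": 0,"ty": 0,"tz": 0,"ax": 0,"ay": 0,"az": 0}
    - {"grip": 0,"tx": 0,"ty": 0,"tz": 0,"ax": 0,"ay": 0,"az": 0}
    - {"grip": 0,"tx": 0,"ty": 0,"tz": 0,"ax": 0,"ay": 0,"az": 0}
    - {"grip": 0,"tx": 0,"ty": 0,"tz": 0,"ax": 0,"ay": 0,"az": 0}
    - {"grip": 0,"tx": 0,"ty": 0,"tz": 0,"ax": 0,"ay": 0,"az": 0}

```text
time: 10.97
tool_pos: [500.8, 116.5, 119.3]
tcp_rot: [180.0, 0.0, -8.1]
ft_force: [-0.2, 0.0, 0.3]
finger_gap: -0.1
```

Run:
```python
from b import *
import cv2
cv2.imwrite('pics/w11s.png',cv2.resize(snapshot('side')[80:220,240:400,::-1],None,fx=4,fy=4,interpolation=cv2.INTER_CUBIC))
```

```text
(no output)
```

View pics/w11s.png

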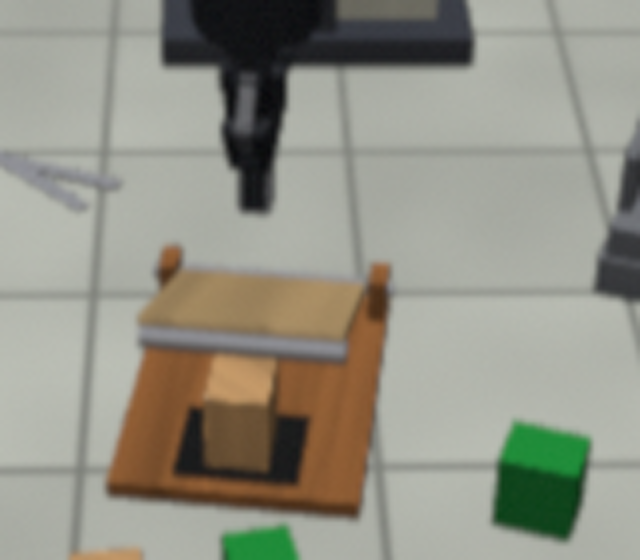

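It sank to ~0.42 rad on its own. The arm rises clear while it settles.

>>> step_arm:
  plan:
    - {"grip": 0,"tx": 0,"ty": 0,"tz": -1,"ax": 0,"ay": 0,"az": 0}
    - {"grip": 0,"tx": 0,"ty": 0,"tz": -2,"ax": 0,"ay": 0,"az": 0}
    - {"grip": 0,"tx": 0,"ty": 0,"tz": -2,"ax": 0,"ay": 0,"az": 0}
    - {"grip": 0,"tx": 0,"ty": 0,"tz": -2,"ax": 0,"ay": 0,"az": 0}
    - {"grip": 0,"tx": 0,"ty": 0,"tz": 0,"ax": 0,"ay": 0,"az": 0}
    - {"grip": 0,"tx": 0,"ty": 0,"tz": 0,"ax": 0,"ay": 0,"az": 0}
    - {"grip": 0,"tx": 0,"ty": 0,"tz": 0,"ax": 0,"ay": 0,"az": 0}
    - {"grip": 0,"tx": 0,"ty": 0,"tz": 0,"ax": 0,"ay": 0,"az": 0}

```text
time: 11.68
tool_pos: [500.2, 116.4, 188.4]
tcp_rot: [180.0, 0.1, -8.1]
ft_force: [0.1, 0.3, 0.3]
finger_gap: -0.3
```

Run:
```python
from b import *
import cv2
cv2.imwrite('pics/w12s.png',cv2.resize(snapshot('side')[80:220,240:400,::-1],None,fx=5,fy=4*1.25,interpolation=cv2.INTER_CUBIC)[:600])
```

```text
(no output)
```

View pics/w12s.png

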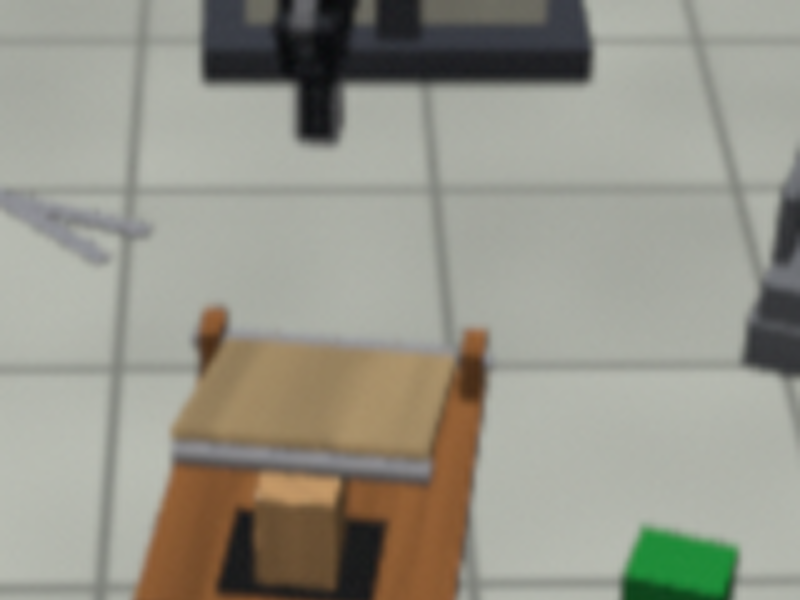

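>>> step_arm:
  plan:
    - {"grip": 0,"tx": 0,"ty": -2,"tz": -2,"ax": 0,"ay": 0,"az": 0}
    - {"grip": 0,"tx": 0,"ty": -2,"tz": -2,"ax": 0,"ay": 0,"az": 0}
    - {"grip": 0,"tx": 0,"ty": -2,"tz": 0,"ax": 0,"ay": 0,"az": 0}
    - {"grip": 0,"tx": 0,"ty": -1,"tz": 0,"ax": 0,"ay": 0,"az": 0}
    - {"grip": 0,"tx": 0,"ty": 0,"tz": 0,"ax": 0,"ay": 0,"az": 0}
    - {"grip": 0,"tx": 0,"ty": 0,"tz": 0,"ax": 0,"ay": 0,"az": 0}
    - {"grip": 0,"tx": 0,"ty": 0,"tz": 0,"ax": 0,"ay": 0,"az": 0}
    - {"grip": 0,"tx": 0,"ty": 0,"tz": 0,"ax": 0,"ay": 0,"az": 0}

```text
time: 12.4
tool_pos: [510.3, 184.7, 228.3]
tcp_rot: [179.9, 0.1, -8.2]
ft_force: [-0.6, -1.0, 0.6]
finger_gap: 0.1
```

Run:
```python
from ang import *
import cv2
print(ang(un([(174,437),(433,457)],240,80,5)))
s=snapshot('side')[:,:,::-1]
cv2.imwrite('pics/w13s.png',cv2.resize(s[135:212,260:350],None,fx=7,fy=7,interpolation=cv2.INTER_CUBIC))
cv2.imwrite('pics/w13w.png',snapshot('wrist')[:,:,::-1])
a=cv2.imread('pics/w12s.png');b=cv2.resize(s[80:220,240:400],None,fx=5,fy=5,interpolation=cv2.INTER_CUBIC)[:600]
print('diff vs earlier',np.abs(a.astype(int)-b)[300:,130:500].mean())
```

```text
(array([0.31508919]), array([-0.3, -0.1,  0.1,  0. ]))
diff vs earlier 0.7205615615615616
```

View pics/w13s.png

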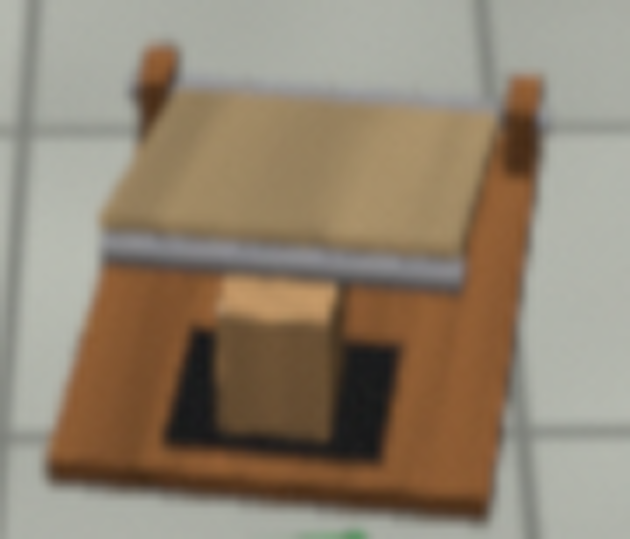

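View pics/w13w.png

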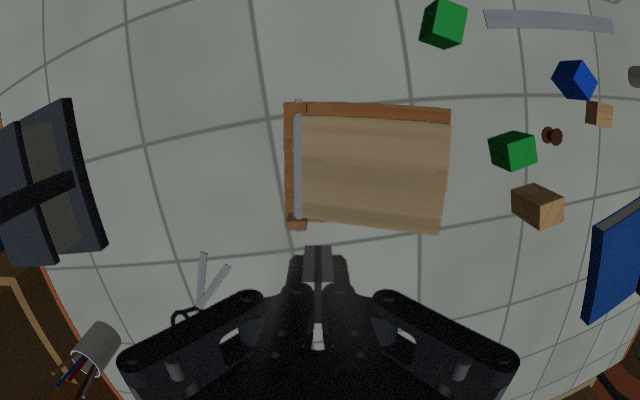

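Board is still (no change between two pictures 0.7 s apart), the roller lies across the block top, and the block hasn't moved (bottom-left corner at px (291,197) before and after). Arm is well clear, so I'll hand in.

```bash
python3 -c "
from bench import *
print(sense()['time']);print(hand_in())"
```

```text
12.5
the job is handed in; nothing more can be done
None
```

The middle-height (55 mm) block is standing upright in the middle of the rubber pad, and the board's steel roller is resting on top of it. I handed the job in at 12.5 s.

- **Block:** I picked the wooden block whose corner fit matched 55 mm clearly better than 30 or 80 mm, and set it down with light contact (about 4 N). In the side view the pad showed about 53 px on either side of it and about 10 mm at the near edge. Its bottom corner was at the same pixel before and after the board came down.
- **Board:** I pushed it with the closed fingers from about 1.2 rad to about 0.8 rad. From there it sank under its own weight onto the block, taking about a second, and the fingers were not on it when it landed. Two pictures 0.7 s apart showed no further movement, and the gripper was well clear at hand-in.
- **One mismatch:** my side-view reading of the final board angle was 0.315 rad, where about 0.35 is expected. That is roughly 2 px and could come from the camera calibration and reading the edge. The reading is nowhere near the low-block value of 0.19.

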